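# Unload the tape winder into its carrier

## Robot

A 6-joint arm with a two-finger parallel gripper is mounted at the origin on a cart in front of the work surface, level with it; the furniture and walls round the work are solid. World frame = base frame: x ahead of the robot, y to its left, z up, the work surface at z = 0. Lengths are in mm, angles in rad, forces in N, time in s.
With the tool pointing down it reaches from about 350 to 875 mm from the base axis. Payload 4.2 kg.
Tool frame: the origin (TCP) lies between the finger pads; the fingertips stand 25 mm ahead of it and the grasp point (between the pads) lies 6 mm ahead of it; z points along the fingers, y is the line along which they close (so a half turn about z gives the same grasp; the last joint's range is limited). The gripper opens to 85 mm and grips with 20 to 120 N. Pads are 22 mm wide; open, the fingers measure 114 mm over their backs; the gripper's body (76 mm by 85 mm) begins 54 mm behind the grasp point. The pads swing forward as they close: fully open they stand 13 mm farther back than shut.
Start: joints at [1.579, 0.385, 0.008, 0, -1.194, -0.259], TCP at [155.08, 605.433, 220.112] pointing down, gripper open.
Joint ranges: [-3.14, 3.14], [-1.21, 2.06], [-1.07, 1.41], [-3.16, 2.05], [-2.99, -0.16], [-3.1, 3.1]. Speed limits (rad/s): [2.79, 2.79, 3.14, 3.14, 3.14, 3.14].

## Interface

Orientations are given as a unit quaternion [x, y, z, w].
In Python, from bench import read_state, imaging, workorder, nets gives the robot as it stands.
- The arm moves only by the tool apply_moves, never from a script. Its argument "rows" is a list of rows, each an object with "hand": the opening, from -1 (shut) to 1 (fully open); "delta_pos": the shift along the tool's x, y, z in mm, a list of three; "yaw": the turn about the tool's z in rad. A call has 1 to 12 rows; each row is the pose to reach, as a shift and turn from the pose commanded when the call began, along the tool's axes at that moment; what a row does not reach only later rows make up. A row lasts 1/12 s, in which the tool goes at most 41.7 mm and 7.16 degrees, less where a joint would pass 70% of its speed; a pose out of reach is approached as far as the arm can. A call with a gripper value outside its range is refused whole. The fingers move at their own pace and stop on an object; the grip force is fixed at half the most. Time passes only in rows, so rows that repeat a pose let the fingers close. It gives the time, the measured TCP pose, the force, the opening and the grip force at its end, in the units of the state.
- read_state(): the state, without advancing time (a new reading comes with each control period).
- imaging.get_image(name): name is "scene" or "top" or "wrist"; returns a dict with "pixels" (480x640x3 uint8, red, green, blue), "fx", "fy", "cx", "cy" (pixels), "xyz" and "rotation" of the camera in the world. Camera axes: x right, y down, z forward; pixel columns grow to the right and rows downward; lengths in mm; the calibration is good to about 2 mm. A picture is of the moment at which its call begins. There is no depth.
- workorder.job_done(): hands the job in; it is judged then, once.
Trained networks look in the newest picture that a camera, given by its name, has taken for a name from the list of things; names that differ only in an ending like _2 or _b are one class to them, and where a whole thing is asked for, a point or a joint stands for the part that bears it (a point fixed in the world has none). Each returns a list of dicts, best first, with "score" (0 to 1); they miss things now and then, are a little off and sometimes report something else, mostly with a low value. They report only what shows in the picture. A call takes as long as a camera call. They do not tell look-alikes from the thing itself.
- nets.find_in(camera, query): "location" ([row, column] in pixels, amid what is visible of it).
- nets.pinpoint(camera, query): "location" ([row, column] in pixels: a listed point, or the origin of a listed thing).
The state is a dict: "clock": time; "joints": joint angles; "joint_vel": joint speeds; "joint_efforts": joint torques, N m; "position": TCP position; "ee_rot": TCP orientation; "contact_force": force on the tool from outside, world axes, zero at the start; "wrist_torque": the same for the moment, N m; "gripper_width": finger opening in mm; "grasp_force": force on a finger pad.
Only numpy, scipy, OpenCV 4.12 (cv2) and the standard library are available. Lean on these libraries where they do the work, as an engineer would, in place of code of your own. Each camera call takes 0.05 s, during which the arm holds its last target. There are 200 camera calls.

## Task

Throw the winder's black-knobbed lever from the red notch right over to the green notch so that the spindles are free, and only then lift every tape roll (three or four of them) up off the two spindles and lay them all flat, side by side, in the blue carrier tray. When all are in, lay the aluminium keeper bar, black grip up, across the tray's two saddle posts so that it rests between the white cheeks at both ends and about centred lengthwise over the rolls; last, throw the lever back to the yellow middle notch and leave it there, without moving it before the bar is on.

Things in the scene. Friction and masses are not known exactly. Their poses are not given: they have to be found in the camera images.
- winder: Grey tape winder, fixed. Origin at bench level; x away from the robot across the base, y along it, z up. Base 86 mm in x, y = -140 to 160 mm, 24 mm high. Two 18 mm aluminium spindles at y = -95 and -5 mm (x = 0), tops at z = 90 mm; the rolls sit on collars at z = 30 mm, so they are centred at z = 45 (lower) and 75 mm (upper, if any).
- lever_pivot (a point): Pivot axis of the lever, on the winder at x = -2, y = 95, z = 60 mm in its frame; the axis runs along the winder's x.
- lever_knob (a point): Centre of the black drum-shaped knob on the lever, 130 mm from the pivot: 36 mm diameter, flat ends 24 mm apart along the winder's x. A steel arc with the red, yellow and green marks stands behind it (toward the winder's +x), reaching to 91 mm from the pivot.
- lever (a joint): Lever angle, rad: 0 = upright, yellow notch; -0.5 = red, leaning to the winder's -y, over the spindles; 0.5 = green, leaning to +y; stops at -0.58, 0.58. Knob = pivot + 130 mm * (sin along the winder's y, cos up). A sprung detent pulls it into the nearest notch within 0.02 rad (crests at -0.25, 0.25); leaving one takes about 3.5 N at the knob.
- carrier: Blue open tray, fixed. Origin at its centre at bench level; y along its length, z up. Inside 70 x 250 mm, floor about 4 mm up, walls 12 mm high. At y = 139 and -139 mm saddle posts (44 mm in x, 16 in y) with flat tops at z = 44 mm between white cheeks, 31 mm apart at the foot, leaning outward, up to z = 60 mm. Four rolls fit in a row, 62 mm apart.
- keeper_bar: Loose aluminium flat bar, 304 x 26 x 8 mm, 0.22 kg; origin at the centre of its underside, y along its length, z up. On top in the middle a black grip rib, 18 mm wide in x, 70 mm long in y, from z = 8 to 32 mm. A fixed grey strip, 10 mm high, runs along the bench's edge in front of it.
- roll_blue: Loose blue tape roll, a ring 54 mm outside, 26 mm bore, 30 mm high, about 0.1 kg; origin at its centre, z along its axis. Starts on the spindle at y = -95 mm of the winder, at the bottom (always present).
- roll_white: Loose white tape roll, a ring 54 mm outside, 26 mm bore, 30 mm high, about 0.1 kg; origin at its centre, z along its axis. Starts on the spindle at y = -5 mm of the winder, at the bottom (always present).
- roll_orange: Loose orange tape roll, a ring 54 mm outside, 26 mm bore, 30 mm high, about 0.1 kg; origin at its centre, z along its axis. Starts on the spindle at y = -95 mm of the winder, on top of the other roll, or absent.
- roll_green: Loose green tape roll, a ring 54 mm outside, 26 mm bore, 30 mm high, about 0.1 kg; origin at its centre, z along its axis. Starts on the spindle at y = -5 mm of the winder, on top of the other roll, or absent.
Things that resemble listed ones, but are neither listed nor needed, are in the scene too. Of the things shaped like the roll_white, the white one is meant.

How it is judged:
By the outcome, as a careful person would: the job done as asked, in the order asked, and still so for the second after the job is handed in, with the robot touching nothing.
Of roll_orange, roll_green only 1 to 2 are there at a start; the rules pass over those that are not, and their reading is None.
At some moment in a run one of keeper_bar may be knocked a few centimetres aside while the robot is not near it.
Once in a run the grip may slacken for a moment while it holds something.
It also fails if it takes over 208 s, if anything falls off the work surface, if the arm or the gripper's body presses on something with over 40 N, if the wrist force passes 120 N, or if a joint passes its speed limit or range.

## Working session

There is one attempt and no reset: what is moved stays moved. The work goes in short steps, Python scripts to look and compute and a tool call to move; the robot and the scene stay as the last step left them, time stands still between calls to the robot, and variables do not carry over. Pictures are saved under pics/ and viewed, at most 14 in all, crops included, and the job is handed in when it is done.

Besides the shell and the picture viewer there is one more tool, called as name(argument=value, ...) on one line, values as JSON. apply_moves: Moves the arm, as the interface text tells. Its arguments: {"type":"object","properties":{"rows":{"type":"array"}},"required":["rows"]}

```bash
ls; mkdir -p pics; cat > h.py <<'E'
import numpy as np, cv2
from bench import read_state, imaging, workorder, nets
def shot(cam,name=None):
    im=imaging.get_image(cam)
    if name: cv2.imwrite('pics/'+name+'.png',cv2.cvtColor(im['pixels'],cv2.COLOR_RGB2BGR))
    return im
def ray(im,rc):
    r,c=rc
    d=np.array([(c-im['cx'])/im['fx'],(r-im['cy'])/im['fy'],1.0])
    R=np.array(im['rotation']); 
    return np.array(im['xyz'],float), R@d
def atz(im,rc,z):
    o,d=ray(im,rc); return o+d*(z-o[2])/d[2]
def proj(im,p):
    R=np.array(im['rotation']); q=R.T@(np.array(p,float)-np.array(im['xyz']))
    return np.array([im['fy']*q[1]/q[2]+im['cy'],im['fx']*q[0]/q[2]+im['cx']])
def tri(*obs):
    A=np.zeros((3,3));b=np.zeros(3)
    for im,rc in obs:
        o,d=ray(im,rc);d/=np.linalg.norm(d);P=np.eye(3)-np.outer(d,d);A+=P;b+=P@o
    p=np.linalg.solve(A,b)
    return p,[float(np.linalg.norm(proj(im,p)-rc)) for im,rc in obs]
E
python3 - <<'E'
from h import *
s=read_state(); print({k:np.round(v,3).tolist() for k,v in s.items()})
Q=['winder','lever_pivot','lever_knob','carrier','keeper_bar','roll_blue','roll_white','roll_orange','roll_green']
for c in ['scene','top','wrist']:
    im=shot(c,c+'0'); print(c,np.round(im['xyz']),np.round(im['rotation'],3).tolist(),im['fx'],im['cx'],im['cy'])
    for q in Q:
        print(' ',q,[(np.round(d['location']).tolist(),round(d['score'],2)) for d in nets.pinpoint(c,q)[:4]])
E
```

```text
pics
{'clock': 0.0, 'joints': [1.579, 0.386, 0.007, -0.0, -1.194, -0.259], 'joint_vel': [0.001, -0.0, -0.001, -0.001, 0.0, -0.0], 'joint_efforts': [-0.0, -39.229, 18.841, 4.186, -0.005, 0.0], 'position': [154.947, 604.86, 219.018], 'ee_rot': [0.992, -0.125, -0.0, 0.001], 'contact_force': [-0.16, -0.267, 0.112], 'wrist_torque': [0.001, 0.023, 0.011], 'grasp_force': 0.0, 'gripper_width': 85.437}
scene [ -93. -506.  775.] [0.818, -0.364, 0.19, -0.402] 576.2016824737443 310.5285420612869 224.78036365443592
  winder [([234.0, 251.0], 0.61)]
  lever_pivot [([192.0, 219.0], 0.85), ([218.0, 252.0], 0.51), ([392.0, 366.0], 0.46)]
  lever_knob [([159.0, 236.0], 0.73)]
  carrier [([280.0, 215.0], 0.78)]
  keeper_bar [([395.0, 369.0], 0.87)]
  roll_blue [([235.0, 282.0], 0.7)]
  roll_white [([260.0, 400.0], 0.67)]
  roll_orange [([222.0, 281.0], 0.76)]
  roll_green []
top [ 441.   87. 1275.] [-0.697, 0.716, -0.033, 0.025] 539.6667808901645 314.3968331811276 233.77205565724648
  winder [([226.0, 245.0], 0.97)]
  lever_pivot [([223.0, 198.0], 0.85)]
  lever_knob [([213.0, 219.0], 0.59), ([290.0, 435.0], 0.49)]
  carrier [([294.0, 272.0], 0.56)]
  keeper_bar [([288.0, 434.0], 0.79)]
  roll_blue [([219.0, 287.0], 0.59), ([220.0, 282.0], 0.32)]
  roll_white [([160.0, 369.0], 0.6), ([221.0, 244.0], 0.58), ([216.0, 218.0], 0.58)]
  roll_orange [([221.0, 282.0], 0.61), ([214.0, 218.0], 0.27)]
  roll_green []
wrist [234. 585. 374.] [-0.605, 0.779, 0.127, -0.099] 417.8734403253902 314.85607997528945 245.25369233748836
  winder []
  lever_pivot []
  lever_knob []
  carrier []
  keeper_bar []
  roll_blue []
  roll_white []
  roll_orange []
  roll_green []
```

```bash
sed -i "s/    if name: cv2/    from scipy.spatial.transform import Rotation as Ro\n    r=np.array(im['rotation'],float); im['rotation']=Ro.from_quat(r).as_matrix() if r.size==4 else r\n    if name: cv2/" h.py
python3 - <<'E'
from h import *
s=shot('scene');t=shot('top')
print(s['rotation'],t['rotation'])
for n,a,b in [('pivot',[192,219],[223,198]),('knob',[159,236],[213,219]),('carrier',[280,215],[294,272]),('bar',[395,369],[288,434]),('orange',[222,281],[221,282]),('winder',[234,251],[226,245]),('blue',[235,282],[219,287])]:
    p,e=tri((s,a),(t,b)); print(n,np.round(p),np.round(e,1))
a=cv2.imread('pics/scene0.png');b=cv2.imread('pics/top0.png')
cv2.imwrite('pics/two.png',np.vstack([cv2.resize(a[100:460,100:540],(733,600))[:600]]))
cv2.imwrite('pics/topc.png',cv2.resize(b[110:380,130:490],(800,600)))
E
```

```text
[[ 0.66237802 -0.44246396  0.60455026]
 [-0.74893409 -0.41132165  0.51953079]
 [ 0.01879096 -0.79689406 -0.60382675]] [[-0.02834914 -0.99626966  0.08150515]
 [-0.99955046  0.0274575  -0.01204004]
 [ 0.0097572  -0.08180984 -0.99660019]]
pivot [572. 334.  62.] [0.2 0.2]
knob [577. 271. 170.] [1.4 1.4]
carrier [409. 172.  11.] [2.1 1.7]
bar [ 409. -207.   -3.] [0.1 0.1]
orange [570. 143.  78.] [0.5 0.4]
winder [569. 235.  -1.] [0.6 0.6]
blue [574. 137.  47.] [2.2 2. ]
```

View pics/two.png

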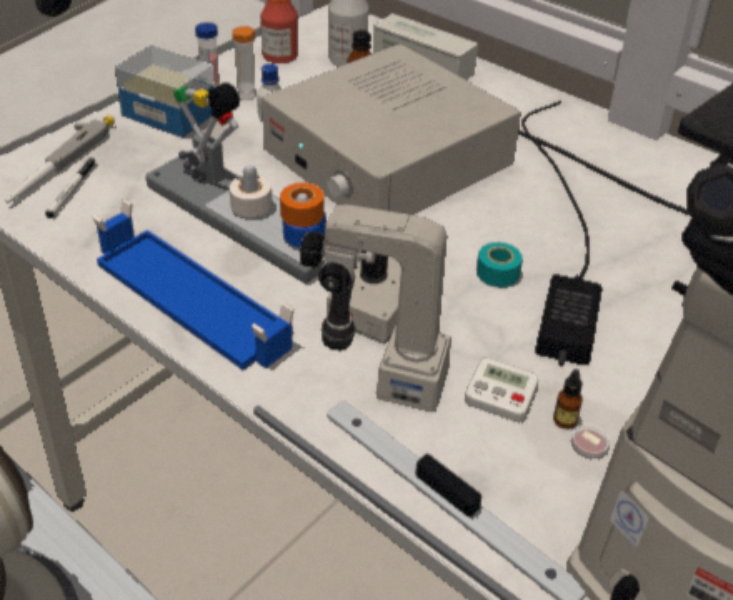

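View pics/topc.png

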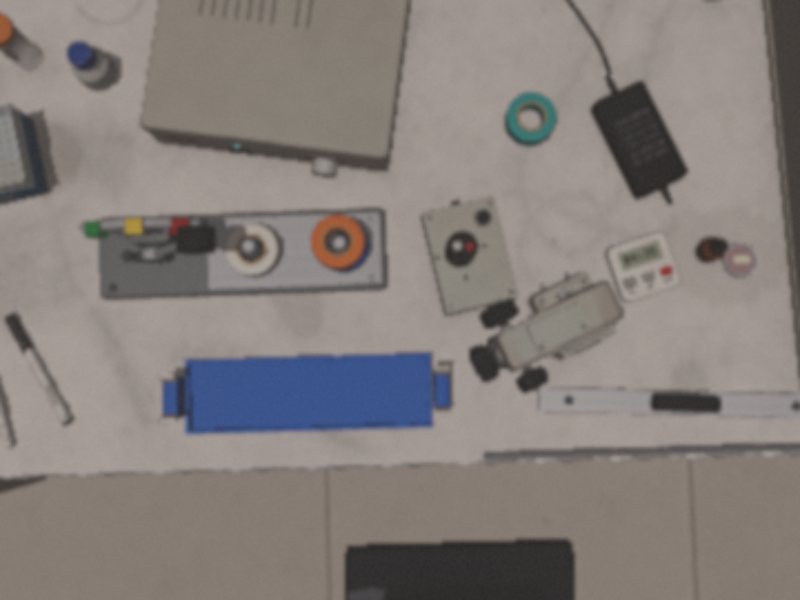

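The pictures show three rolls. Orange (full-top pixel about 221,282) sits over blue on one spindle, white (about 221,244) is on the other, and there is no roll_green. The teal ring at about (163,369) lies loose on the bench, so it is a look-alike. The lever with coloured marks (knob about 213,219) is at red. The joystick box at about (221,337) and the small microscope are distractors. The bar lies in front at about (288,434).

I'll raise the arm and look with the wrist camera.

apply_moves(rows=[{"hand": 1, "delta_pos": [50, 20, -80], "yaw": 0.1}, {"hand": 1, "delta_pos": [100, 40, -110], "yaw": 0.3}, {"hand": 1, "delta_pos": [406, 198, -110], "yaw": 1.32}, {"hand": 1, "delta_pos": [406, 198, -110], "yaw": 1.32}, {"hand": 1, "delta_pos": [406, 198, -110], "yaw": 1.32}, {"hand": 1, "delta_pos": [406, 198, -110], "yaw": 1.32}, {"hand": 1, "delta_pos": [406, 198, -110], "yaw": 1.32}, {"hand": 1, "delta_pos": [406, 198, -110], "yaw": 1.32}, {"hand": 1, "delta_pos": [406, 198, -110], "yaw": 1.32}, {"hand": 1, "delta_pos": [406, 198, -110], "yaw": 1.32}, {"hand": 1, "delta_pos": [406, 198, -110], "yaw": 1.32}, {"hand": 1, "delta_pos": [406, 198, -110], "yaw": 1.32}])

```text
clock: 2.6
position: [501.6, 310.2, 330.9]
ee_rot: [-0.705, 0.709, -0.0, 0.0]
contact_force: [0.3, 0.9, -0.6]
gripper_width: 85.3
grasp_force: 0.0
```

apply_moves(rows=[{"hand": 1, "delta_pos": [0, 0, 0], "yaw": 0}, {"hand": 1, "delta_pos": [0, 0, 0], "yaw": 0}, {"hand": 1, "delta_pos": [0, 0, 0], "yaw": 0}, {"hand": 1, "delta_pos": [0, 0, 0], "yaw": 0}])

```text
clock: 2.93
position: [498.6, 313.5, 330.0]
ee_rot: [0.708, -0.707, -0.0, 0.0]
contact_force: [-0.4, -0.6, 0.1]
gripper_width: 85.8
grasp_force: 0.0
```

```bash
cat >> h.py <<'E'
from scipy.spatial.transform import Rotation as Ro
def pose():
    s=read_state(); R=Ro.from_quat(s['ee_rot']).as_matrix()
    print('t',round(s['clock'],1),'tcp',np.round(s['position'],1),'head',round(float(np.arctan2(R[1,0],R[0,0])),4),'F',np.round(s['contact_force'],1),'w',round(float(s['gripper_width']),1),'gf',round(float(s['grasp_force']),1),'tilt',np.round(R[:,2],3),'j6',round(float(s['joints'][5]),2))
    return np.array(s['position']),R
E
python3 - <<'E'
from h import *
p,R=pose()
w=shot('wrist','w1'); print(w['xyz'],w['rotation'][:,2])
for q in ['winder','lever_pivot','lever_knob','carrier','roll_blue','roll_white','roll_orange']:
    print(q,[(np.round(d['location'],1).tolist(),round(d['score'],2)) for d in nets.pinpoint('wrist',q)[:3]])
E
```

```text
t 2.9 tcp [498.6 313.5 330. ] head -1.5696 F [-0.4 -0.6  0.1] w 85.8 gf 0.0 tilt [-0. -0. -1.] j6 -0.83
[498.82006571 231.88675343 483.78984158] [-0.00207755  0.31715741 -0.94837063]
winder [([109.9, 250.7], 0.88)]
lever_pivot [([207.8, 246.9], 0.87)]
lever_knob [([159.0, 218.7], 0.7), ([107.9, 243.7], 0.4)]
carrier [([55.1, 387.3], 0.93)]
roll_blue [([0.0, 235.2], 0.82), ([205.5, 250.8], 0.3)]
roll_white [([106.6, 244.8], 0.83)]
roll_orange []
```

View pics/w1.png

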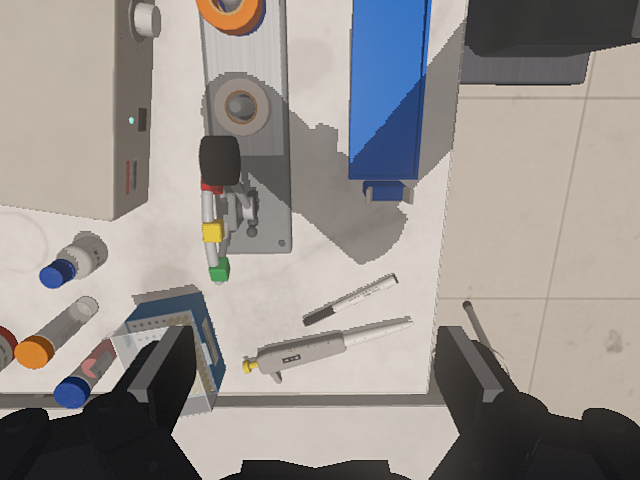

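View pics/top0.png

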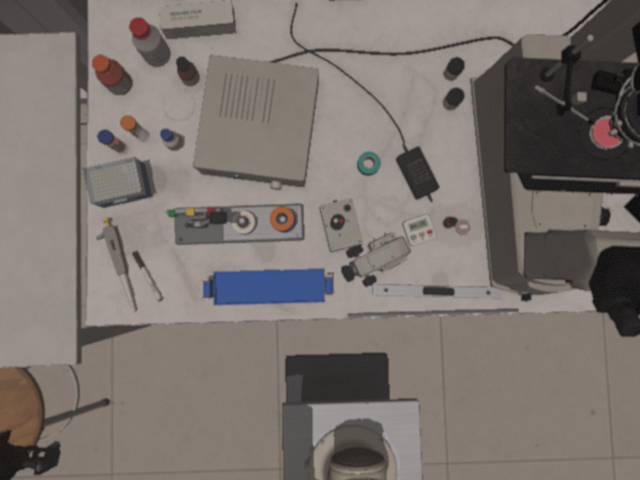

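Same layout from the wrist: knob about (160,220), white roll (107,243), orange (10,232), tray on the right. The full top view shows a large microscope on the far right beyond column 475, so I need clearance there when I reach for the bar. Next I fit the winder and carrier poses.

```bash
cat > fit.py <<'E'
from h import *
from scipy.optimize import least_squares
s=shot('scene');t=shot('top');w=shot('wrist')
def W(v,p):
    c,sn=np.cos(v[2]),np.sin(v[2]); return np.array([v[0]+c*p[0]-sn*p[1],v[1]+sn*p[0]+c*p[1],p[2]])
kn=[-2,95-130*np.sin(.5),60+130*np.cos(.5)]; pv=[-2,95,60]
obs=[(s,[192,219],pv),(t,[223,198],pv),(s,[159,236],kn),(t,[213,219],kn),(s,[222,281],[0,-95,75]),(t,[221,282],[0,-95,75]),(s,[234,251],[0,0,0]),(t,[226,245],[0,0,0]),
(w,[207.8,246.9],pv),(w,[109.9,250.7],[0,0,0]),(w,[159,218.7],kn),(w,[106.6,244.8],[0,-5,45])]
f=lambda v:np.concatenate([proj(i,W(v,p))-np.array(rc) for i,rc,p in obs])
r=least_squares(f,[573,238,0],loss='soft_l1',f_scale=2,x_scale=[10,10,.05])
print('winder',np.round(r.x,3)); print(np.round(f(r.x).reshape(-1,2),1).tolist())
print('knob',W(r.x,kn),'white',W(r.x,[0,-5,45]),'orange',W(r.x,[0,-95,75]))
b=cv2.imread('pics/top0.png'); hsv=cv2.cvtColor(b,cv2.COLOR_BGR2HSV)
m=cv2.inRange(hsv,(105,120,60),(125,255,255)); m[:260]=0; m[310:]=0
m=cv2.morphologyEx(m,cv2.MORPH_OPEN,np.ones((23,23),np.uint8))
rc=cv2.minAreaRect(np.argwhere(m).astype(np.float32)); print(rc)
bx=cv2.boxPoints(rc); P=np.array([atz(t,q,12) for q in bx]); print(np.round(P,1).tolist(), P.mean(0), [np.linalg.norm(P[i]-P[i-1]) for i in range(4)])
# gripper/wrist-based tray edges: far end post near
E
python3 fit.py
```

```text
winder [ 5.70361e+02  2.36632e+02 -1.70000e-02]
[[1.7, -0.1], [0.8, 1.3], [-0.1, -1.4], [4.9, -0.5], [1.9, -0.3], [0.4, 1.2], [-0.8, -0.8], [-0.9, -0.4], [-0.6, -0.8], [0.5, -0.9], [1.0, 0.4], [-1.0, -1.8]]
knob [568.92929169 269.33680812 174.08573305] white [570.27427564 231.63306122  45.        ] orange [568.71024741 141.64665216  75.        ]
((286.5021057128906, 269.4211120605469), (31.331254959106445, 107.6732406616211), 1.5074357986450195)
[[460.1, 54.6, 12.0], [460.6, 305.6, 12.0], [388.1, 304.6, 12.0], [387.4, 54.8, 12.0]] [424.07349004 179.89073828  12.        ] [np.float64(72.68796629972671), np.float64(250.96834235306133), np.float64(72.52484300321964), np.float64(249.7908699684726)]
```

apply_moves(rows=[{"hand": 1, "delta_pos": [22, -35, 0], "yaw": 0.018}, {"hand": 1, "delta_pos": [44, -70, 0], "yaw": 0.018}, {"hand": 1, "delta_pos": [44, -70, 40], "yaw": 0.018}, {"hand": 1, "delta_pos": [44, -70, 80], "yaw": 0.018}, {"hand": 1, "delta_pos": [44, -70, 110], "yaw": 0.018}, {"hand": 1, "delta_pos": [44, -70, 130], "yaw": 0.018}, {"hand": 1, "delta_pos": [44, -70, 140], "yaw": 0.018}, {"hand": 1, "delta_pos": [44, -70, 150], "yaw": 0.018}, {"hand": 1, "delta_pos": [44, -70, 150], "yaw": 0.018}, {"hand": 1, "delta_pos": [44, -70, 150], "yaw": 0.018}])

```text
clock: 4.32
position: [569.8, 269.3, 181.1]
ee_rot: [-0.701, 0.713, -0.0, 0.001]
contact_force: [0.9, 0.2, 0.3]
gripper_width: 85.5
grasp_force: 0.0
```

```bash
python3 - <<'E'
from h import *
pose(); w=shot('wrist','w2')
E
```

```text
t 4.3 tcp [569.8 269.3 181.1] head -1.5884 F [0.9 0.2 0.3] w 85.5 gf 0.0 tilt [ 0.002  0.001 -1.   ] j6 -0.72
```

View pics/w2.png

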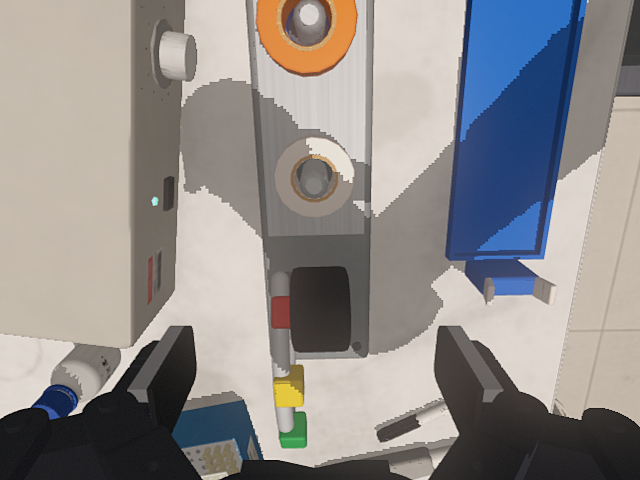

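The knob (pixels about rows 267–352, columns 290–350) is centred between the open fingers, clear of the marks and the box. Closing.

apply_moves(rows=[{"hand": -1, "delta_pos": [0, 0, 0], "yaw": 0}, {"hand": -1, "delta_pos": [0, 0, 0], "yaw": 0}, {"hand": -1, "delta_pos": [0, 0, 0], "yaw": 0}, {"hand": -1, "delta_pos": [0, 0, 0], "yaw": 0}, {"hand": -1, "delta_pos": [0, 0, 0], "yaw": 0}, {"hand": -1, "delta_pos": [0, 0, 0], "yaw": 0}, {"hand": -1, "delta_pos": [0, 0, 0], "yaw": 0}, {"hand": -1, "delta_pos": [0, 0, 0], "yaw": 0}, {"hand": -1, "delta_pos": [0, 0, 0], "yaw": 0}, {"hand": -1, "delta_pos": [0, 0, 0], "yaw": 0}])

```text
clock: 5.2
position: [569.6, 268.9, 180.5]
ee_rot: [-0.701, 0.713, -0.0, 0.0]
contact_force: [-0.9, -0.3, 2.7]
gripper_width: 0.0
grasp_force: 1.5
```

```bash
python3 - <<'E'
from h import *
p,R=pose(); w=shot('wrist')
for q in ['lever_knob','lever_pivot','winder','roll_white','roll_orange','carrier']:
    print(q,[(np.round(d['location'],1).tolist(),round(d['score'],2)) for d in nets.pinpoint('wrist',q)[:3]])
v=[570.4,236.6,-.017]
def W(p):
    c,sn=np.cos(v[2]),np.sin(v[2]); return np.array([v[0]+c*p[0]-sn*p[1],v[1]+sn*p[0]+c*p[1],p[2]])
print(proj(w,W([-2,32.7,174])),proj(w,W([0,-5,45])),proj(w,W([0,-5,90])),proj(w,W([0,-95,75])),proj(w,W([0,-95,90])))
for a in (-.5,-.25,0,.25,.5,.53): print(a,np.round([-130*(np.sin(a)-np.sin(-.5)),-130*(np.cos(a)-np.cos(.5))],1))
E
```

```text
t 5.2 tcp [569.6 268.9 180.5] head -1.5887 F [-0.9 -0.3  2.7] w 0.0 gf 1.5 tilt [ 0.001  0.    -1.   ] j6 -0.72
lever_knob [([309.3, 315.8], 0.66)]
lever_pivot []
winder [([170.5, 314.1], 0.71)]
roll_white [([176.6, 313.5], 0.95)]
roll_orange []
carrier [([94.5, 510.1], 0.95), ([177.9, 314.8], 0.18)]
[308.3143706  315.98273778] [173.06248527 312.59663356] [184.81627016 312.22596211] [ 18.35432062 312.04203633] [ 12.6550603 311.8659028]
-0.5 [-0. -0.]
-0.25 [-30.2 -11.9]
0 [-62.3 -15.9]
0.25 [-94.5 -11.9]
0.5 [-124.7   -0. ]
0.53 [-128.     1.9]
```

```bash
python3 - <<'E'
from h import *
w=shot('wrist','w3');s=shot('scene'); 
c=s['pixels'][90:240,150:350][:,:,::-1]; c=cv2.resize(c,(800,600)); cv2.imwrite('pics/s3.png',c)
for q in ['lever_knob']: print([(d['location'],d['score']) for d in nets.pinpoint('scene',q)])
E
```

```text
[([157.8, 234.7], 0.77)]
```

View pics/w3.png

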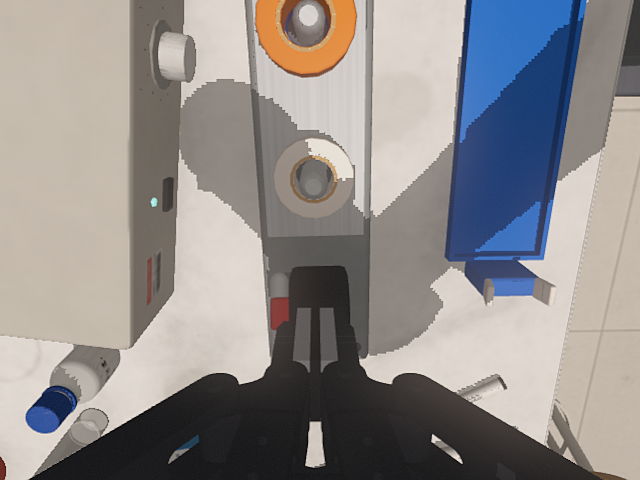

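View pics/s3.png

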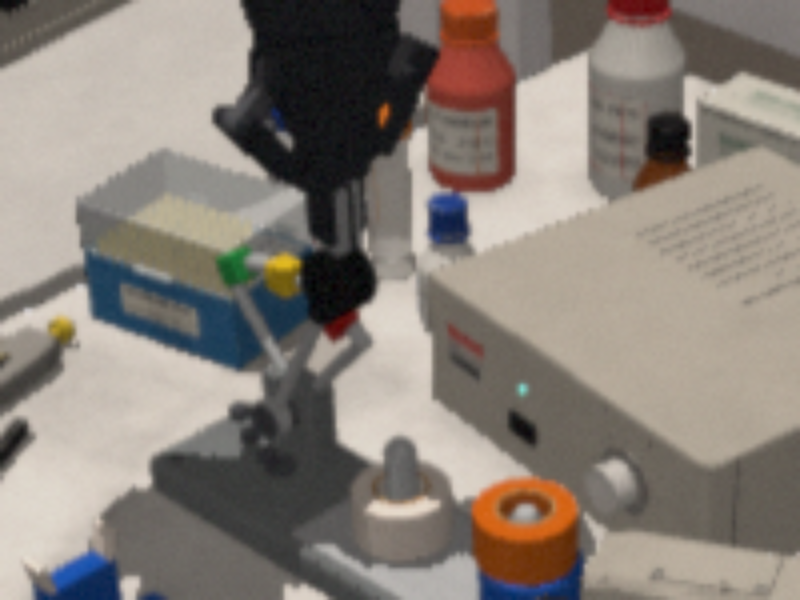

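```bash
python3 - <<'E'
from h import *
p,R=pose(); s=shot('scene'); w=shot('wrist'); print(w['xyz']-p)
for z in (150,160,170,180,190,200): print(z,np.round(proj(s,[p[0],p[1],z]),1),np.round(proj(w,[p[0],p[1]-11,z]),1))
a=s['pixels'][120:200,200:270][:,:,::-1]; b=w['pixels'][240:420,230:400][:,:,::-1]
out=np.hstack([cv2.resize(a,(400,457)),cv2.resize(np.clip(b.astype(int)*3,0,255).astype(np.uint8),(400,457))])
cv2.imwrite('pics/c4.png',out)
E
```

```text
t 5.7 tcp [569.5 268.8 180.5] head -1.5888 F [ 0.8 -1.5  4. ] w -0.1 gf 2.2 tilt [ 0.001  0.    -1.   ] j6 -0.72
[ -1.46812702 -81.55123156 153.79295586]
150 [169.1 235.7] [263.2 314.1]
160 [164.9 235.4] [271.1 314.1]
170 [160.6 235.1] [280.  314.1]
180 [156.4 234.8] [289.8 314. ]
190 [152.  234.5] [300.8 314. ]
200 [147.7 234.2] [313.1 314. ]
```

View pics/c4.png

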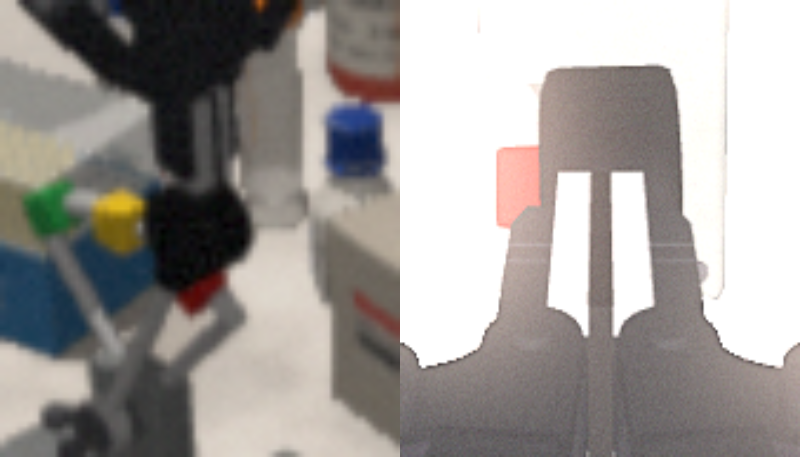

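Closed width is 0. The tips sit on top of the knob: they project at z≈193 in both cameras, where I expected 155. So the fingertips are really about 38 mm higher than the reported TCP implies. I'll open, lower 28 mm (safe either way) and close again to test this.

apply_moves(rows=[{"hand": 1, "delta_pos": [0, 0, -6], "yaw": 0}, {"hand": 1, "delta_pos": [0, 0, -6], "yaw": 0}, {"hand": 1, "delta_pos": [0, 0, -6], "yaw": 0}, {"hand": 1, "delta_pos": [0, 0, -6], "yaw": 0}, {"hand": 1, "delta_pos": [0, 0, -6], "yaw": 0}, {"hand": 1, "delta_pos": [0, 0, -6], "yaw": 0}, {"hand": 1, "delta_pos": [0, 0, -6], "yaw": 0}, {"hand": 1, "delta_pos": [0, 0, -6], "yaw": 0}, {"hand": 1, "delta_pos": [0, 0, 10], "yaw": 0}, {"hand": 1, "delta_pos": [0, 0, 20], "yaw": 0}, {"hand": 1, "delta_pos": [0, 0, 28], "yaw": 0}, {"hand": 1, "delta_pos": [0, 0, 28], "yaw": 0}])

```text
clock: 6.8
position: [568.0, 268.1, 149.6]
ee_rot: [-0.701, 0.714, 0.001, -0.002]
contact_force: [-0.5, -0.3, 0.1]
gripper_width: 85.1
grasp_force: 0.0
```

apply_moves(rows=[{"hand": -1, "delta_pos": [0, 0, 0], "yaw": 0}, {"hand": -1, "delta_pos": [0, 0, 0], "yaw": 0}, {"hand": -1, "delta_pos": [0, 0, 0], "yaw": 0}, {"hand": -1, "delta_pos": [0, 0, 0], "yaw": 0}, {"hand": -1, "delta_pos": [0, 0, 0], "yaw": 0}, {"hand": -1, "delta_pos": [0, 0, 0], "yaw": 0}, {"hand": -1, "delta_pos": [0, 0, 0], "yaw": 0}, {"hand": -1, "delta_pos": [0, 0, 0], "yaw": 0}])

```text
clock: 7.47
position: [568.0, 268.6, 152.9]
ee_rot: [-0.702, 0.713, 0.0, -0.001]
contact_force: [-4.4, -0.9, 3.7]
gripper_width: 23.0
grasp_force: 58.6
```

```bash
python3 - <<'E'
from h import *
p,R=pose(); s=shot('scene','s5'); w=shot('wrist','w5')
a=s['pixels'][100:220,180:290][:,:,::-1]; b=w['pixels'][200:480,200:440][:,:,::-1]
out=np.hstack([cv2.resize(a,(400,437)),cv2.resize(np.clip(b.astype(int)*3,0,255).astype(np.uint8),(375,437))])
cv2.imwrite('pics/c5.png',out)
E
```

```text
t 7.5 tcp [568.  268.6 152.9] head -1.5864 F [-4.4 -0.9  3.7] w 23.0 gf 58.6 tilt [-0.002 -0.001 -1.   ] j6 -0.71
```

View pics/c5.png

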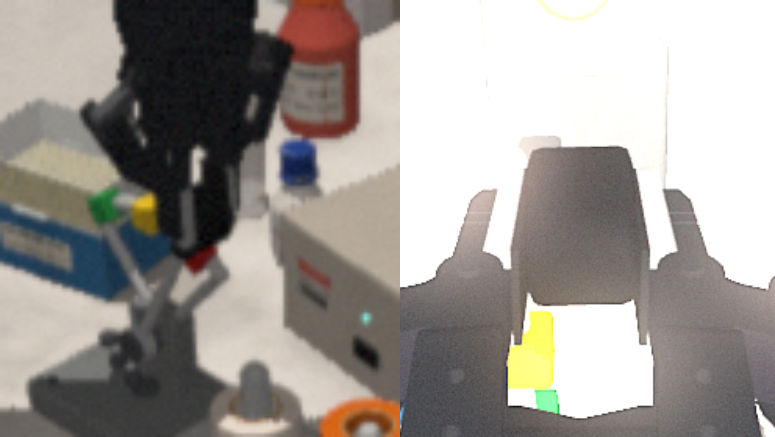

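The grip is good: width 23, 58 N, with the knob between the pads. So the effective tips sit about 12 mm above the TCP reading, not 25 mm below it. Throwing the lever along its arc to green.

apply_moves(rows=[{"hand": -1, "delta_pos": [-9.7, 0, -4.8], "yaw": 0}, {"hand": -1, "delta_pos": [-19.8, 0, -8.8], "yaw": 0}, {"hand": -1, "delta_pos": [-30.2, 0, -11.9], "yaw": 0}, {"hand": -1, "delta_pos": [-40.8, 0, -14.1], "yaw": 0}, {"hand": -1, "delta_pos": [-51.5, 0, -15.5], "yaw": 0}, {"hand": -1, "delta_pos": [-62.3, 0, -15.9], "yaw": 0}, {"hand": -1, "delta_pos": [-73.1, 0, -15.5], "yaw": 0}, {"hand": -1, "delta_pos": [-83.9, 0, -14.1], "yaw": 0}, {"hand": -1, "delta_pos": [-94.5, 0, -11.9], "yaw": 0}, {"hand": -1, "delta_pos": [-104.8, 0, -8.8], "yaw": 0}, {"hand": -1, "delta_pos": [-115, 0, -4.8], "yaw": 0}, {"hand": -1, "delta_pos": [-124.7, 0, 0], "yaw": 0}])

```text
clock: 8.57
position: [567.3, 392.8, 153.1]
ee_rot: [-0.701, 0.713, 0.001, -0.004]
contact_force: [-15.4, -1.5, 8.8]
gripper_width: 23.2
grasp_force: 64.2
```

apply_moves(rows=[{"hand": -1, "delta_pos": [0, 0, 0], "yaw": 0}, {"hand": -1, "delta_pos": [0, 0, 0], "yaw": 0}, {"hand": -1, "delta_pos": [0, 0, 0], "yaw": 0}])

```text
clock: 8.82
position: [567.3, 394.0, 152.5]
ee_rot: [-0.702, 0.713, 0.002, -0.003]
contact_force: [-13.4, 2.0, 6.3]
gripper_width: 22.8
grasp_force: 64.2
```

```bash
python3 - <<'E'
from h import *
p,R=pose(); w=shot('wrist'); 
print([(d['location'],d['score']) for d in nets.pinpoint('wrist','lever_knob')]); s=shot('scene')
k=nets.pinpoint('scene','lever_knob'); print([(d['location'],d['score']) for d in k])
v=[570.4,236.6,-.017]
for a in (.4,.5,.58): print(a,proj(s,[570.4-.017*-1*(95+130*np.sin(a))-2,236.6+95+130*np.sin(a),60+130*np.cos(a)]))
E
```

```text
t 8.8 tcp [567.3 394.  152.5] head -1.5865 F [-13.4   2.    6.3] w 22.8 gf 64.2 tilt [-0.007 -0.002 -1.   ] j6 -0.85
[([320.9, 314.4], 0.93)]
[([141.0, 199.6], 0.8)]
0.4 [137.53910019 198.92154843]
0.5 [138.03416609 195.70628188]
0.58 [138.83421499 193.33945347]
```

apply_moves(rows=[{"hand": 1, "delta_pos": [0, 0, 0], "yaw": 0}, {"hand": 1, "delta_pos": [0, 0, 0], "yaw": 0}, {"hand": 1, "delta_pos": [0, 0, 0], "yaw": 0}, {"hand": 1, "delta_pos": [0, 0, 0], "yaw": 0}, {"hand": 1, "delta_pos": [0, 0, 0], "yaw": 0}, {"hand": 1, "delta_pos": [0, 0, 0], "yaw": 0}, {"hand": 1, "delta_pos": [0, 0, 0], "yaw": 0}, {"hand": 1, "delta_pos": [0, 0, 0], "yaw": 0}, {"hand": 1, "delta_pos": [0, 0, -35], "yaw": 0}, {"hand": 1, "delta_pos": [0, 0, -70], "yaw": 0}, {"hand": 1, "delta_pos": [0, 0, -70], "yaw": 0}])

```text
clock: 9.93
position: [575.0, 395.4, 231.0]
ee_rot: [-0.701, 0.713, -0.002, 0.007]
contact_force: [0.8, 1.3, 2.4]
gripper_width: 85.5
grasp_force: 0.0
```

apply_moves(rows=[{"hand": 1, "delta_pos": [40, 0, 0], "yaw": 0}, {"hand": 1, "delta_pos": [80, 0, 0], "yaw": 0}, {"hand": 1, "delta_pos": [120, 0, 0], "yaw": 0}, {"hand": 1, "delta_pos": [160, 0, 0], "yaw": 0}, {"hand": 1, "delta_pos": [200, 0, 0], "yaw": 0}, {"hand": 1, "delta_pos": [240, 0, 10], "yaw": 0}, {"hand": 1, "delta_pos": [252, 0, 30], "yaw": 0}, {"hand": 1, "delta_pos": [252, 0, 50], "yaw": 0}, {"hand": 1, "delta_pos": [252, 0, 50], "yaw": 0}, {"hand": 1, "delta_pos": [252, 0, 50], "yaw": 0}])

```text
clock: 10.77
position: [566.8, 141.1, 171.7]
ee_rot: [-0.701, 0.714, 0.0, -0.001]
contact_force: [0.5, 0.8, 0.3]
gripper_width: 85.3
grasp_force: 0.0
```

```bash
python3 - <<'E'
from h import *
p,R=pose(); w=shot('wrist','w6')
for q in ['roll_orange','roll_white','carrier','lever_knob','lever_pivot']:
    print(q,[(np.round(d['location'],1).tolist(),round(d['score'],2)) for d in nets.pinpoint('wrist',q)[:2]])
hsv=cv2.cvtColor(w['pixels'],cv2.COLOR_RGB2HSV); m=cv2.inRange(hsv,(5,150,120),(18,255,255))
m=cv2.morphologyEx(m,cv2.MORPH_OPEN,np.ones((5,5),np.uint8))
cs=max(cv2.findContours(m,0,2)[0],key=cv2.contourArea); e=cv2.fitEllipse(cs); print('ell',e)
print('orange top centre',atz(w,(e[0][1],e[0][0]),90))
for z in (75,90): print(proj(w,[568.7,141.6,z]))
s=shot('scene'); print([(d['location'],d['score']) for d in nets.pinpoint('scene','lever_knob')])
E
```

```text
t 10.8 tcp [566.8 141.1 171.7] head -1.589 F [0.5 0.8 0.3] w 85.3 gf 0.0 tilt [-0.001 -0.001 -1.   ] j6 -0.54
roll_orange [([243.5, 303.5], 0.96)]
roll_white [([346.9, 312.9], 0.68)]
carrier [([259.3, 491.2], 0.97)]
lever_knob []
lever_pivot [([456.7, 316.8], 0.94)]
ell ((305.55908203125, 252.49937438964844), (81.7677230834961, 86.68424987792969), 94.32957458496094)
orange top centre [572.04154003 142.71978168  90.        ]
[242.82802845 311.25571946]
[250.63363751 311.11024545]
[([138.3, 194.5], 0.65)]
```

View pics/w6.png

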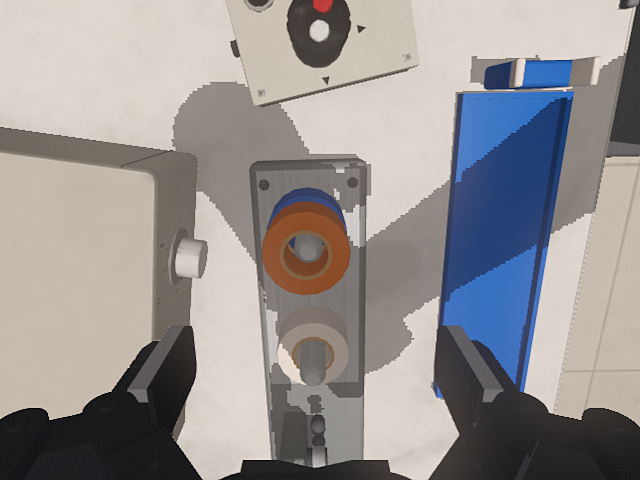

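The wrist view shows orange (centre 252,305) over blue, white at (347,313), and the tray on the right with both cheeked posts. The lever's scene pixel (138,194) matches green at 0.5. Orange's ring centre is about (572,143). Descending to grip it.

apply_moves(rows=[{"hand": 1, "delta_pos": [-1.5, -4.5, 0], "yaw": 0}, {"hand": 1, "delta_pos": [-1.5, -4.5, 40], "yaw": 0}, {"hand": 1, "delta_pos": [-1.5, -4.5, 70], "yaw": 0}, {"hand": 1, "delta_pos": [-1.5, -4.5, 95], "yaw": 0}, {"hand": 1, "delta_pos": [-1.5, -4.5, 108], "yaw": 0}, {"hand": 1, "delta_pos": [-1.5, -4.5, 113], "yaw": 0}, {"hand": 1, "delta_pos": [-1.5, -4.5, 113], "yaw": 0}, {"hand": -1, "delta_pos": [-1.5, -4.5, 113], "yaw": 0}, {"hand": -1, "delta_pos": [-1.5, -4.5, 113], "yaw": 0}, {"hand": -1, "delta_pos": [-1.5, -4.5, 113], "yaw": 0}, {"hand": -1, "delta_pos": [-1.5, -4.5, 113], "yaw": 0}, {"hand": -1, "delta_pos": [-1.5, -4.5, 113], "yaw": 0}])

```text
clock: 12.17
position: [572.9, 143.6, 61.3]
ee_rot: [-0.701, 0.713, -0.001, 0.002]
contact_force: [-0.2, 0.6, 6.4]
gripper_width: 51.1
grasp_force: 62.9
```

apply_moves(rows=[{"hand": -1, "delta_pos": [0, 0, 0], "yaw": 0}, {"hand": -1, "delta_pos": [0, 0, 0], "yaw": 0}])

```text
clock: 12.33
position: [572.9, 143.6, 61.3]
ee_rot: [-0.701, 0.713, -0.001, 0.002]
contact_force: [-0.3, -0.4, 6.1]
gripper_width: 51.6
grasp_force: 62.9
```

```bash
python3 - <<'E'
from h import *
p,R=pose()
# carrier estimate from all views
from scipy.optimize import least_squares
s=shot('scene');t=shot('top')
for c,im in (('scene',s),('top',t)): print(c,[(np.round(d['location'],1).tolist(),round(d['score'],2)) for d in nets.pinpoint(c,'carrier')[:2]])
class A: pass
w={'fx':417.87,'fy':417.87,'cx':314.856,'cy':245.25}
w['xyz']=np.array([566.8-1.5,141.1-81.6,171.7+153.8])
print(w['xyz'])
E
```

```text
t 12.3 tcp [572.9 143.6  61.3] head -1.5881 F [-0.3 -0.4  6.1] w 51.6 gf 62.9 tilt [ 0.004  0.002 -1.   ] j6 -0.54
scene [([279.4, 217.2], 0.68)]
top [([289.2, 271.8], 0.97), ([290.2, 435.4], 0.26)]
[565.3  59.5 325.5]
```

apply_moves(rows=[{"hand": -1, "delta_pos": [0, 0, -5], "yaw": 0}, {"hand": -1, "delta_pos": [0, 0, -15], "yaw": 0}, {"hand": -1, "delta_pos": [0, 0, -30], "yaw": 0}, {"hand": -1, "delta_pos": [0, 0, -50], "yaw": 0}, {"hand": -1, "delta_pos": [0, 0, -70], "yaw": 0}, {"hand": -1, "delta_pos": [0, 0, -90], "yaw": 0}, {"hand": -1, "delta_pos": [0, 0, -100], "yaw": 0}, {"hand": -1, "delta_pos": [0, 0, -100], "yaw": 0}, {"hand": -1, "delta_pos": [0, 0, -100], "yaw": 0}])

```text
clock: 13.28
position: [571.1, 143.0, 159.2]
ee_rot: [-0.701, 0.714, 0.0, 0.0]
contact_force: [0.1, -0.3, -0.9]
gripper_width: 51.6
grasp_force: 62.7
```

```bash
python3 - <<'E'
from h import *
p,R=pose(); w=shot('wrist','w7')
for q in ['roll_orange','roll_blue','carrier']:
    print(q,[(np.round(d['location'],1).tolist(),round(d['score'],2)) for d in nets.pinpoint('wrist',q)[:2]])
c=nets.pinpoint('wrist','carrier')[0]['location']; print('carrier z0',atz(w,c,0),atz(w,c,4))
s=shot('scene');t=shot('top'); print(tri((w,c),(s,[279.5,216.5]),(t,[289.2,271.8])),tri((w,c),(t,[289.2,271.8])))
# blue tray rectangle in wrist
hsv=cv2.cvtColor(w['pixels'],cv2.COLOR_RGB2HSV); m=cv2.inRange(hsv,(105,130,30),(125,255,255)); m[:,:400]=0
n=cv2.cvtColor(np.dstack([m]*3),cv2.COLOR_RGB2BGR); o=w['pixels'][:,:,::-1].copy(); o[m>0]=(0,255,255)
cv2.imwrite('pics/w7m.png',np.hstack([w['pixels'][:,380:,::-1],o[:,380:]]))
E
```

```text
t 13.3 tcp [571.1 143.  159.2] head -1.5892 F [ 0.1 -0.3 -0.9] w 51.6 gf 62.7 tilt [ 0.     0.001 -1.   ] j6 -0.54
roll_orange [([330.9, 313.0], 0.56)]
roll_blue []
carrier [([258.1, 504.7], 0.75)]
carrier z0 [419.85652457 179.81710833   0.        ] [421.77239035 178.30284065   4.        ]
(array([419.85951756, 176.52429165,   2.66866896]), [3.381372026538259, 0.75868664992561, 1.170900318315359]) (array([418.75839149, 177.51837929,   0.49038124]), [3.226890413915136, 1.0624780890842098])
```

View pics/w7m.png

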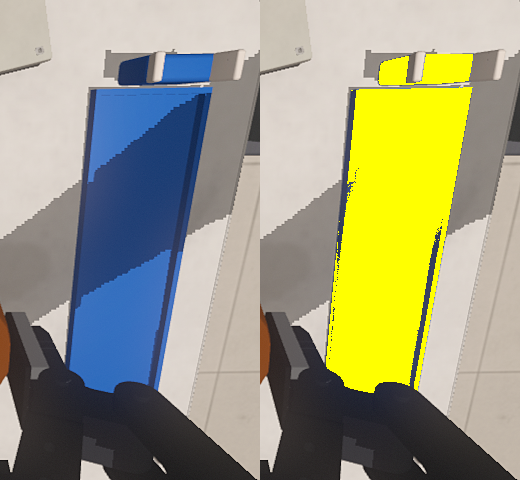

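Orange is held and clear of the spindle. In the left half of the picture, the tray's near-end wall corners are at about wrist pixels (88,471) and (88,592). I'll combine these with corners from the earlier views to get the tray pose.

```bash
python3 - <<'E'
from h import *
p,R=pose(); w=shot('wrist')
h0=np.arctan2(R[1,0],R[0,0])
def view(tcp,h):
    D=Ro.from_euler('z',h-h0).as_matrix(); v=dict(w); v['rotation']=D@w['rotation']; v['xyz']=np.array(tcp)+D@(w['xyz']-p); return v
v6=view([566.8,141.1,171.7],-1.589); v1=view([498.6,313.5,330],-1.5696); v1['xyz']=np.array([498.82,231.89,483.79])
for n,im,pts in [('w7',w,[(88,471),(88,592),(370,446)]),('w6',v6,[(92,457),(90,573),(395,435)]),('w1',v1,[(178,349),(180,417),(0,352),(0,432)])]:
    print(n,[np.round(atz(im,q,12)[:2],1).tolist() for q in pts])
# cheeks tips etc: -y post in w7: cheek tops
print('post -y cheeks top (z60):',[np.round(atz(w,q,60)[:2],1).tolist() for q in [(52,539),(52,622)]])
t=shot('top');print('top',[np.round(atz(t,q,12)[:2],1).tolist() for q in [(269.5,214),(304.5,214),(269,325),(301.5,325)]])
for c in ('wrist','top','scene'):
    shot(c); print(c,[(np.round(d['location'],1).tolist(),round(d['score'],2)) for d in nets.find_in(c,'carrier')[:2]])
E
```

```text
t 13.6 tcp [571.1 142.8 158.2] head -1.5889 F [ 0.1  0.4 -1.4] w 51.8 gf 62.7 tilt [-0.002 -0.001 -1.   ] j6 -0.54
w7 [[463.9, 51.8], [382.3, 53.2], [462.5, 274.1]]
w6 [[464.4, 52.2], [382.7, 52.2], [461.1, 308.2]]
w1 [[458.8, 309.1], [381.7, 311.2], [460.8, 131.8], [381.1, 131.6]]
post -y cheeks top (z60): [[445.2, 35.4], [399.4, 36.1]]
top [[467.1, 308.2], [386.1, 309.3], [461.0, 49.5], [385.6, 51.7]]
wrist [([210.1, 514.4], 0.75), ([236.6, 318.0], 0.31)]
top []
scene [([277.0, 218.8], 0.59)]
```

Tray fit: centre about (422,181), outer 80 × 258 mm, aligned with y. I'll use slots at y = 271, 208 and 146. Orange goes to y = 271.

apply_moves(rows=[{"hand": -1, "delta_pos": [-25, 30, 0], "yaw": 0}, {"hand": -1, "delta_pos": [-50, 60, 0], "yaw": 0}, {"hand": -1, "delta_pos": [-75, 90, 0], "yaw": 0}, {"hand": -1, "delta_pos": [-100, 120, 0], "yaw": 0}, {"hand": -1, "delta_pos": [-125, 152, 0], "yaw": 0}, {"hand": -1, "delta_pos": [-125, 152, 30], "yaw": 0}, {"hand": -1, "delta_pos": [-125, 152, 60], "yaw": 0}, {"hand": -1, "delta_pos": [-125, 152, 90], "yaw": 0}, {"hand": -1, "delta_pos": [-125, 152, 115], "yaw": 0}, {"hand": -1, "delta_pos": [-125, 152, 135], "yaw": 0}, {"hand": -1, "delta_pos": [-125, 152, 145], "yaw": 0}, {"hand": -1, "delta_pos": [-125, 152, 145], "yaw": 0}])

```text
clock: 15.03
position: [420.6, 269.5, 11.9]
ee_rot: [-0.701, 0.714, -0.0, -0.003]
contact_force: [-0.6, 0.3, -1.2]
gripper_width: 51.4
grasp_force: 62.8
```

apply_moves(rows=[{"hand": -1, "delta_pos": [0, 0, 2], "yaw": 0}, {"hand": -1, "delta_pos": [0, 0, 4], "yaw": 0}, {"hand": -1, "delta_pos": [0, 0, 6], "yaw": 0}, {"hand": -1, "delta_pos": [0, 0, 6], "yaw": 0}])

```text
clock: 15.37
position: [422.0, 271.0, 8.7]
ee_rot: [-0.701, 0.713, 0.0, 0.001]
contact_force: [-0.6, 0.9, -1.2]
gripper_width: 51.7
grasp_force: 62.8
```

```bash
python3 - <<'E'
from h import *
p,R=pose()
for c in ('scene','top'):
    im=shot(c)
    for q in ('roll_orange','roll_blue','roll_white'): print(c,q,[(np.round(d['location'],1).tolist(),round(d['score'],2)) for d in nets.pinpoint(c,q)[:2]])
s=shot('scene'); print(proj(s,[422,271,19]),proj(s,[422,271,30]))
E
```

```text
t 15.4 tcp [422.  271.    8.7] head -1.5888 F [-0.6  0.9 -1.2] w 51.7 gf 62.8 tilt [ 0.001  0.001 -1.   ] j6 -0.91
scene roll_orange [([247.8, 183.0], 0.62)]
scene roll_blue [([233.8, 280.9], 0.81), ([280.2, 216.7], 0.18)]
scene roll_white [([216.1, 249.2], 0.93), ([261.2, 401.9], 0.57)]
top roll_orange [([289.4, 226.8], 0.6)]
top roll_blue [([217.5, 281.4], 0.86)]
top roll_white [([162.9, 368.2], 0.69), ([222.7, 244.5], 0.66)]
[251.62789182 185.07607968] [247.44623932 184.46317999]
```

apply_moves(rows=[{"hand": -1, "delta_pos": [0, 0, 1], "yaw": 0}, {"hand": -1, "delta_pos": [0, 0, 2], "yaw": 0}, {"hand": -1, "delta_pos": [0, 0, 3], "yaw": 0}, {"hand": -1, "delta_pos": [0, 0, 3], "yaw": 0}])

```text
clock: 16.15
position: [421.7, 270.7, 5.4]
ee_rot: [-0.701, 0.713, -0.0, -0.0]
contact_force: [-0.7, -1.5, 3.0]
gripper_width: 51.5
grasp_force: 63.1
```

Floor contact felt (Fz changed from -1.2 to +3). Releasing, rising and returning over the blue roll.

apply_moves(rows=[{"hand": 1, "delta_pos": [0, 0, 0], "yaw": 0}, {"hand": 1, "delta_pos": [0, 0, 0], "yaw": 0}, {"hand": 1, "delta_pos": [0, 0, 0], "yaw": 0}, {"hand": 1, "delta_pos": [0, 0, 0], "yaw": 0}, {"hand": 1, "delta_pos": [0, 0, 0], "yaw": 0}, {"hand": 1, "delta_pos": [0, 0, 0], "yaw": 0}, {"hand": 1, "delta_pos": [0, 0, -20], "yaw": 0}, {"hand": 1, "delta_pos": [0, 0, -50], "yaw": 0}, {"hand": 1, "delta_pos": [0, 0, -90], "yaw": 0}, {"hand": 1, "delta_pos": [0, 0, -130], "yaw": 0}, {"hand": 1, "delta_pos": [0, 0, -165], "yaw": 0}, {"hand": 1, "delta_pos": [0, 0, -165], "yaw": 0}])

```text
clock: 17.15
position: [425.3, 273.9, 178.0]
ee_rot: [-0.701, 0.713, -0.0, 0.008]
contact_force: [-0.1, 1.0, 0.0]
gripper_width: 85.5
grasp_force: 0.0
```

apply_moves(rows=[{"hand": 1, "delta_pos": [25, -30, 0], "yaw": 0}, {"hand": 1, "delta_pos": [50, -60, 0], "yaw": 0}, {"hand": 1, "delta_pos": [75, -90, 0], "yaw": 0}, {"hand": 1, "delta_pos": [100, -120, 0], "yaw": 0}, {"hand": 1, "delta_pos": [125, -149, 0], "yaw": 0}, {"hand": 1, "delta_pos": [125, -149, 0], "yaw": 0}, {"hand": 1, "delta_pos": [125, -149, 0], "yaw": 0}, {"hand": 1, "delta_pos": [125, -149, 0], "yaw": 0}])

```text
clock: 17.82
position: [568.0, 142.8, 169.4]
ee_rot: [-0.7, 0.714, 0.0, -0.001]
contact_force: [-0.7, 0.7, 0.6]
gripper_width: 85.4
grasp_force: 0.0
```

```bash
cat > roll.py <<'E'
from h import *
import sys
# blob of a roll in wrist: hsv lo/hi, column window, z of top
p,R=pose(); w=shot('wrist')
hsv=cv2.cvtColor(w['pixels'],cv2.COLOR_RGB2HSV)
def blob(lo,hi,c0,c1,r0=0,r1=480):
    m=cv2.inRange(hsv,lo,hi); m[:,:c0]=0; m[:,c1:]=0; m[:r0]=0; m[r1:]=0
    m=cv2.morphologyEx(m,cv2.MORPH_OPEN,np.ones((5,5),np.uint8))
    cs=max(cv2.findContours(m,0,2)[0],key=cv2.contourArea); e=cv2.fitEllipse(cv2.convexHull(cs)); return e
def show(q,z):
    for d in nets.pinpoint('wrist',q)[:3]: print(q,np.round(d['location'],1),round(d['score'],2),'z%d'%z,np.round(atz(w,d['location'],z)[:2],1))
E
python3 - <<'E'
from roll import *
e=blob((105,120,40),(125,255,255),220,400); print('blue blob',e,atz(w,(e[0][1],e[0][0]),60))
show('roll_blue',45);show('roll_white',45);show('roll_orange',19)
s=shot('scene'); print([d['location'] for d in nets.pinpoint('scene','roll_orange')],proj(s,[422,271,19]))
E
```

```text
t 17.8 tcp [568.  142.8 169.4] head -1.5896 F [-0.7  0.7  0.6] w 85.4 gf 0.0 tilt [-0.001 -0.    -1.   ] j6 -0.54
blue blob ((307.43914794921875, 230.10707092285156), (77.53170776367188, 81.58293151855469), 131.33438110351562) [572.39999667 138.63157856  60.        ]
roll_blue [224.1 308.9] 0.64 z45 [571.6 138.7]
roll_white [343.4 313.9] 0.62 z45 [569.9 233. ]
roll_orange [363.3 488. ] 0.8 z19 [422.9 271.3]
[[251.0, 185.7]] [251.62789182 185.07607968]
```

Orange lies at (423,271) in the tray. Blue is at about (572,140).

apply_moves(rows=[{"hand": 1, "delta_pos": [1.5, -3.5, 0], "yaw": 0}, {"hand": 1, "delta_pos": [1.5, -3.5, 40], "yaw": 0}, {"hand": 1, "delta_pos": [1.5, -3.5, 75], "yaw": 0}, {"hand": 1, "delta_pos": [1.5, -3.5, 105], "yaw": 0}, {"hand": 1, "delta_pos": [1.5, -3.5, 125], "yaw": 0}, {"hand": 1, "delta_pos": [1.5, -3.5, 138], "yaw": 0}, {"hand": 1, "delta_pos": [1.5, -3.5, 138], "yaw": 0}, {"hand": -1, "delta_pos": [1.5, -3.5, 138], "yaw": 0}, {"hand": -1, "delta_pos": [1.5, -3.5, 138], "yaw": 0}, {"hand": -1, "delta_pos": [1.5, -3.5, 138], "yaw": 0}, {"hand": -1, "delta_pos": [1.5, -3.5, 138], "yaw": 0}, {"hand": -1, "delta_pos": [1.5, -3.5, 138], "yaw": 0}])

```text
clock: 19.12
position: [573.4, 142.2, 34.3]
ee_rot: [-0.701, 0.713, -0.001, 0.002]
contact_force: [-1.0, 0.8, 6.4]
gripper_width: 51.4
grasp_force: 63.0
```

apply_moves(rows=[{"hand": -1, "delta_pos": [0, 0, 0], "yaw": 0}, {"hand": -1, "delta_pos": [0, 0, 0], "yaw": 0}])

```text
clock: 19.28
position: [573.4, 142.2, 34.3]
ee_rot: [-0.701, 0.713, -0.001, 0.002]
contact_force: [-0.6, 0.7, 5.4]
gripper_width: 51.1
grasp_force: 63.0
```

apply_moves(rows=[{"hand": -1, "delta_pos": [0, 0, -5], "yaw": 0}, {"hand": -1, "delta_pos": [0, 0, -15], "yaw": 0}, {"hand": -1, "delta_pos": [0, 0, -35], "yaw": 0}, {"hand": -1, "delta_pos": [0, 0, -60], "yaw": 0}, {"hand": -1, "delta_pos": [0, 0, -85], "yaw": 0}, {"hand": -1, "delta_pos": [0, 0, -105], "yaw": 0}, {"hand": -1, "delta_pos": [0, 0, -115], "yaw": 0}, {"hand": -1, "delta_pos": [0, 0, -115], "yaw": 0}])

```text
clock: 19.95
position: [573.3, 142.1, 150.2]
ee_rot: [-0.701, 0.713, -0.001, 0.003]
contact_force: [0.3, -0.5, -1.0]
gripper_width: 51.4
grasp_force: 62.8
```

```bash
python3 - <<'E'
from roll import *
s=shot('scene'); print([(d['location'],d['score']) for d in nets.pinpoint('scene','roll_blue')],proj(s,[p[0],p[1],p[2]+11]))
show('roll_blue',158)
E
```

```text
t 19.9 tcp [573.3 142.1 150.2] head -1.5885 F [ 0.3 -0.5 -1. ] w 51.4 gf 62.8 tilt [ 0.005  0.003 -1.   ] j6 -0.54
[([190.5, 283.1], 0.74), ([249.1, 186.9], 0.45)] [187.08532572 281.61420374]
roll_blue [328.7 313.6] 0.59 z158 [573.6 144.1]
```

Blue is held. Carrying it to y = 208.

apply_moves(rows=[{"hand": -1, "delta_pos": [-13, 30, 0], "yaw": 0}, {"hand": -1, "delta_pos": [-26, 60, 0], "yaw": 0}, {"hand": -1, "delta_pos": [-39, 90, 0], "yaw": 0}, {"hand": -1, "delta_pos": [-52, 120, 0], "yaw": 0}, {"hand": -1, "delta_pos": [-64, 151, 0], "yaw": 0}, {"hand": -1, "delta_pos": [-64, 151, 30], "yaw": 0}, {"hand": -1, "delta_pos": [-64, 151, 60], "yaw": 0}, {"hand": -1, "delta_pos": [-64, 151, 90], "yaw": 0}, {"hand": -1, "delta_pos": [-64, 151, 115], "yaw": 0}, {"hand": -1, "delta_pos": [-64, 151, 130], "yaw": 0}, {"hand": -1, "delta_pos": [-64, 151, 133], "yaw": 0}, {"hand": -1, "delta_pos": [-64, 151, 133], "yaw": 0}])

```text
clock: 21.15
position: [421.2, 207.2, 12.4]
ee_rot: [-0.701, 0.713, -0.0, -0.002]
contact_force: [0.7, -0.4, -1.3]
gripper_width: 51.0
grasp_force: 62.9
```

apply_moves(rows=[{"hand": -1, "delta_pos": [0, 0, 2], "yaw": 0}, {"hand": -1, "delta_pos": [0, 0, 4], "yaw": 0}, {"hand": -1, "delta_pos": [0, 0, 4], "yaw": 0}, {"hand": -1, "delta_pos": [0, 0, 4], "yaw": 0}])

```text
clock: 21.48
position: [422.5, 208.5, 10.8]
ee_rot: [-0.701, 0.713, 0.0, 0.001]
contact_force: [-0.1, -0.6, -1.8]
gripper_width: 50.9
grasp_force: 62.9
```

apply_moves(rows=[{"hand": -1, "delta_pos": [0, 0, 1], "yaw": 0}, {"hand": -1, "delta_pos": [0, 0, 2], "yaw": 0}, {"hand": -1, "delta_pos": [0, 0, 3], "yaw": 0}, {"hand": -1, "delta_pos": [0, 0, 3], "yaw": 0}])

```text
clock: 21.82
position: [422.4, 208.4, 8.3]
ee_rot: [-0.701, 0.713, -0.0, 0.0]
contact_force: [-3.2, -0.7, 8.8]
gripper_width: 51.1
grasp_force: 63.9
```

apply_moves(rows=[{"hand": 1, "delta_pos": [0, 0, 0], "yaw": 0}, {"hand": 1, "delta_pos": [0, 0, 0], "yaw": 0}, {"hand": 1, "delta_pos": [0, 0, 0], "yaw": 0}, {"hand": 1, "delta_pos": [0, 0, 0], "yaw": 0}, {"hand": 1, "delta_pos": [0, 0, 0], "yaw": 0}, {"hand": 1, "delta_pos": [0, 0, 0], "yaw": 0}, {"hand": 1, "delta_pos": [0, 0, -20], "yaw": 0}, {"hand": 1, "delta_pos": [0, 0, -50], "yaw": 0}, {"hand": 1, "delta_pos": [0, 0, -90], "yaw": 0}, {"hand": 1, "delta_pos": [0, 0, -130], "yaw": 0}, {"hand": 1, "delta_pos": [0, 0, -165], "yaw": 0}, {"hand": 1, "delta_pos": [0, 0, -165], "yaw": 0}])

```text
clock: 22.82
position: [425.9, 211.0, 179.7]
ee_rot: [-0.701, 0.713, -0.001, 0.008]
contact_force: [-0.4, 0.1, 0.6]
gripper_width: 85.6
grasp_force: 0.0
```

apply_moves(rows=[{"hand": 1, "delta_pos": [-5, -30, 0], "yaw": 0}, {"hand": 1, "delta_pos": [-10, -60, 0], "yaw": 0}, {"hand": 1, "delta_pos": [-15, -90, 0], "yaw": 0}, {"hand": 1, "delta_pos": [-20, -120, 0], "yaw": 0}, {"hand": 1, "delta_pos": [-26, -147, 0], "yaw": 0}, {"hand": 1, "delta_pos": [-26, -147, 0], "yaw": 0}, {"hand": 1, "delta_pos": [-26, -147, 0], "yaw": 0}, {"hand": 1, "delta_pos": [-26, -147, 0], "yaw": 0}])

```text
clock: 23.48
position: [568.8, 231.1, 171.2]
ee_rot: [-0.701, 0.714, 0.0, -0.001]
contact_force: [0.5, 0.2, -0.4]
gripper_width: 85.2
grasp_force: 0.0
```

```bash
python3 - <<'E'
from roll import *
show('roll_blue',19);show('roll_white',45);show('roll_orange',19)
cv2.imwrite('pics/w9.png',w['pixels'][:,:,::-1])
t=shot('top'); print([(d['location'],d['score']) for q in ('roll_blue','roll_orange','keeper_bar') for d in nets.pinpoint('top',q)])
E
```

```text
t 23.5 tcp [568.8 231.1 171.2] head -1.5892 F [ 0.5  0.2 -0.4] w 85.2 gf 0.0 tilt [-0.002 -0.001 -1.   ] j6 -0.67
roll_blue [183.7 513.3] 0.79 z19 [421.5 206.7]
roll_white [232.6 313.3] 0.69 z45 [569.4 233.7]
roll_orange [265.5 503.7] 0.64 z19 [420.4 271.3]
[([283.8, 254.3], 0.58), ([288.0, 226.9], 0.81), ([291.5, 435.9], 0.96)]
```

View pics/w9.png

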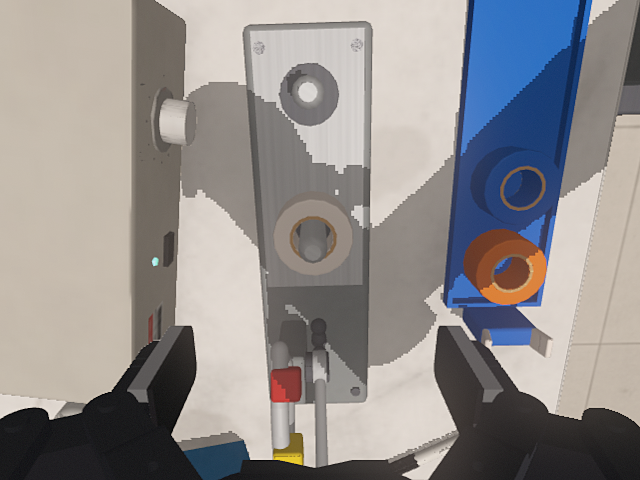

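Orange and blue lie flat side by side in the tray (wrist pixels 265,504 and 184,513). White is centred at (233,313), and the red mark and arc are clear of the hand. Picking white.

apply_moves(rows=[{"hand": 1, "delta_pos": [-1.5, -0.5, 0], "yaw": 0}, {"hand": 1, "delta_pos": [-1.5, -0.5, 40], "yaw": 0}, {"hand": 1, "delta_pos": [-1.5, -0.5, 75], "yaw": 0}, {"hand": 1, "delta_pos": [-1.5, -0.5, 105], "yaw": 0}, {"hand": 1, "delta_pos": [-1.5, -0.5, 125], "yaw": 0}, {"hand": 1, "delta_pos": [-1.5, -0.5, 138], "yaw": 0}, {"hand": 1, "delta_pos": [-1.5, -0.5, 138], "yaw": 0}, {"hand": -1, "delta_pos": [-1.5, -0.5, 138], "yaw": 0}, {"hand": -1, "delta_pos": [-1.5, -0.5, 138], "yaw": 0}, {"hand": -1, "delta_pos": [-1.5, -0.5, 138], "yaw": 0}, {"hand": -1, "delta_pos": [-1.5, -0.5, 138], "yaw": 0}, {"hand": -1, "delta_pos": [-1.5, -0.5, 138], "yaw": 0}])

```text
clock: 24.88
position: [571.4, 233.9, 36.5]
ee_rot: [-0.701, 0.713, -0.001, 0.002]
contact_force: [-1.1, 0.1, 6.4]
gripper_width: 51.2
grasp_force: 62.0
```

apply_moves(rows=[{"hand": -1, "delta_pos": [0, 0, 0], "yaw": 0}, {"hand": -1, "delta_pos": [0, 0, 0], "yaw": 0}])

```text
clock: 25.05
position: [571.4, 233.9, 36.5]
ee_rot: [-0.701, 0.713, -0.001, 0.002]
contact_force: [-0.9, 0.1, 5.8]
gripper_width: 51.1
grasp_force: 62.0
```

apply_moves(rows=[{"hand": -1, "delta_pos": [0, 0, -5], "yaw": 0}, {"hand": -1, "delta_pos": [0, 0, -15], "yaw": 0}, {"hand": -1, "delta_pos": [0, 0, -35], "yaw": 0}, {"hand": -1, "delta_pos": [0, 0, -60], "yaw": 0}, {"hand": -1, "delta_pos": [0, 0, -85], "yaw": 0}, {"hand": -1, "delta_pos": [0, 0, -105], "yaw": 0}, {"hand": -1, "delta_pos": [0, 0, -115], "yaw": 0}, {"hand": -1, "delta_pos": [0, 0, -115], "yaw": 0}])

```text
clock: 25.72
position: [571.3, 233.8, 152.4]
ee_rot: [-0.701, 0.713, -0.001, 0.003]
contact_force: [-0.5, -0.5, -0.7]
gripper_width: 51.0
grasp_force: 62.7
```

```bash
python3 - <<'E'
from roll import *
show('roll_white',158)
s=shot('scene'); print([(d['location'],d['score']) for d in nets.pinpoint('scene','roll_white')],proj(s,[p[0],p[1],p[2]+11]))
E
```

```text
t 25.7 tcp [571.3 233.8 152.4] head -1.5886 F [-0.5 -0.5 -0.7] w 51.0 gf 62.7 tilt [ 0.005  0.003 -1.   ] j6 -0.67
roll_white [323.9 316.4] 0.98 z158 [570.6 234.9]
[([172.8, 251.9], 0.67)] [169.33222302 247.8796827 ]
```

apply_moves(rows=[{"hand": -1, "delta_pos": [18, 30, 0], "yaw": 0}, {"hand": -1, "delta_pos": [36, 60, 0], "yaw": 0}, {"hand": -1, "delta_pos": [54, 90, 0], "yaw": 0}, {"hand": -1, "delta_pos": [72, 120, 0], "yaw": 0}, {"hand": -1, "delta_pos": [90, 148, 0], "yaw": 0}, {"hand": -1, "delta_pos": [90, 148, 30], "yaw": 0}, {"hand": -1, "delta_pos": [90, 148, 60], "yaw": 0}, {"hand": -1, "delta_pos": [90, 148, 90], "yaw": 0}, {"hand": -1, "delta_pos": [90, 148, 115], "yaw": 0}, {"hand": -1, "delta_pos": [90, 148, 130], "yaw": 0}, {"hand": -1, "delta_pos": [90, 148, 134], "yaw": 0}, {"hand": -1, "delta_pos": [90, 148, 134], "yaw": 0}])

```text
clock: 26.92
position: [419.4, 144.8, 13.4]
ee_rot: [-0.701, 0.713, 0.0, -0.002]
contact_force: [0.2, 0.0, -0.5]
gripper_width: 51.2
grasp_force: 62.8
```

apply_moves(rows=[{"hand": -1, "delta_pos": [0, 0, 2], "yaw": 0}, {"hand": -1, "delta_pos": [0, 0, 4], "yaw": 0}, {"hand": -1, "delta_pos": [0, 0, 5], "yaw": 0}, {"hand": -1, "delta_pos": [0, 0, 5], "yaw": 0}])

```text
clock: 27.25
position: [420.8, 146.0, 10.7]
ee_rot: [-0.701, 0.713, -0.0, 0.001]
contact_force: [0.6, 0.3, -2.0]
gripper_width: 51.1
grasp_force: 62.8
```

apply_moves(rows=[{"hand": -1, "delta_pos": [0, 0, 1], "yaw": 0}, {"hand": -1, "delta_pos": [0, 0, 2], "yaw": 0}, {"hand": -1, "delta_pos": [0, 0, 2.5], "yaw": 0}, {"hand": -1, "delta_pos": [0, 0, 2.5], "yaw": 0}])

```text
clock: 27.58
position: [420.9, 146.0, 10.3]
ee_rot: [-0.701, 0.713, -0.0, 0.001]
contact_force: [-7.2, -0.1, 22.2]
gripper_width: 51.2
grasp_force: 65.2
```

White is down (22 N contact). Releasing, rising and going over to look at the bar.

apply_moves(rows=[{"hand": 1, "delta_pos": [0, 0, -1], "yaw": 0}, {"hand": 1, "delta_pos": [0, 0, -1], "yaw": 0}, {"hand": 1, "delta_pos": [0, 0, -1], "yaw": 0}, {"hand": 1, "delta_pos": [0, 0, -1], "yaw": 0}, {"hand": 1, "delta_pos": [0, 0, -1], "yaw": 0}, {"hand": 1, "delta_pos": [0, 0, -1], "yaw": 0}, {"hand": 1, "delta_pos": [0, 0, -20], "yaw": 0}, {"hand": 1, "delta_pos": [0, 0, -60], "yaw": 0}, {"hand": 1, "delta_pos": [0, 0, -100], "yaw": 0}, {"hand": 1, "delta_pos": [0, 0, -140], "yaw": 0}, {"hand": 1, "delta_pos": [0, 0, -180], "yaw": 0}, {"hand": 1, "delta_pos": [0, 0, -220], "yaw": 0}])

```text
clock: 28.58
position: [419.9, 145.3, 229.6]
ee_rot: [-0.701, 0.713, 0.0, 0.0]
contact_force: [1.7, 0.2, -0.5]
gripper_width: 85.7
grasp_force: 0.0
```

apply_moves(rows=[{"hand": 1, "delta_pos": [0, 0, -40], "yaw": 0}, {"hand": 1, "delta_pos": [0, 0, -70], "yaw": 0}, {"hand": 1, "delta_pos": [40, 0, -70], "yaw": 0}, {"hand": 1, "delta_pos": [80, 0, -70], "yaw": 0}, {"hand": 1, "delta_pos": [120, 0, -70], "yaw": 0}, {"hand": 1, "delta_pos": [160, 0, -70], "yaw": 0}, {"hand": 1, "delta_pos": [200, 0, -70], "yaw": 0}, {"hand": 1, "delta_pos": [240, 0, -70], "yaw": 0}, {"hand": 1, "delta_pos": [266, 0, -70], "yaw": 0}, {"hand": 1, "delta_pos": [266, 0, -70], "yaw": 0}, {"hand": 1, "delta_pos": [266, 0, -70], "yaw": 0}, {"hand": 1, "delta_pos": [266, 0, -70], "yaw": 0}])

```text
clock: 29.58
position: [415.6, -120.1, 297.3]
ee_rot: [-0.701, 0.714, 0.0, -0.0]
contact_force: [-0.7, 0.3, -1.1]
gripper_width: 85.4
grasp_force: 0.0
```

```bash
python3 - <<'E'
from roll import *
cv2.imwrite('pics/w10.png',w['pixels'][:,:,::-1])
show('keeper_bar',0)
t=shot('top')
for q in ('keeper_bar','roll_blue','roll_orange','roll_white'):
    for d in nets.pinpoint('top',q)[:2]: print(q,np.round(d['location'],1),round(d['score'],2),np.round(atz(t,d['location'],0 if q[0]=='k' else 19)[:2],1))
s=shot('scene'); print([(np.round(d['location'],1),round(d['score'],2)) for q in ('keeper_bar','lever_knob') for d in nets.pinpoint('scene',q)])
E
```

```text
t 29.6 tcp [ 415.6 -120.1  297.3] head -1.5893 F [-0.7  0.3 -1.1] w 85.4 gf 0.0 tilt [-0.001  0.    -1.   ] j6 -0.12
keeper_bar [ 93.1 328.7] 0.73 z0 [ 399.2 -213.2]
roll_blue [285.6 255.8] 0.6 [427.1 211. ]
roll_blue [222.5 247.2] 0.52 [574.4 228.2]
roll_orange [290.6 229. ] 0.82 [417.3 273.1]
roll_white [287.4 280.6] 0.92 [421.3 153.7]
roll_white [158.1 369.2] 0.81 [719.5 -62.7]
[(array([394.7, 367. ]), 0.9), (array([233.4, 251.4]), 0.65), (array([137.6, 193.2]), 0.77)]
```

View pics/w10.png

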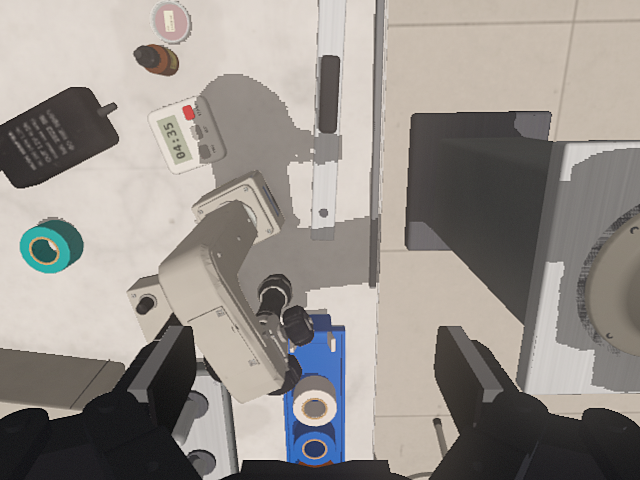

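The wrist view shows the bar with its black grip at about (93,329), roughly parallel to y, with the edge strip in front at column 376. The small bench microscope stands between the bar and the tray, with dark parts at about (290,274), (325,298) and (375,285), close to the tray's near post. I'll work out the bar's axis and locate those parts before moving.

```bash
python3 - <<'E'
from roll import *
import itertools
# bar axis from grip (dark) and aluminium edges
g=cv2.cvtColor(w['pixels'],cv2.COLOR_RGB2GRAY)
m=((g<60)).astype(np.uint8); m[:,:312]=0; m[:,350:]=0; m[:40]=0; m[145:]=0
m=cv2.morphologyEx(m,cv2.MORPH_OPEN,np.ones((3,3),np.uint8))
cs=max(cv2.findContours(m,0,2)[0],key=cv2.contourArea); r=cv2.minAreaRect(cs); print('grip rect',r)
bx=cv2.boxPoints(r); P=np.array([atz(w,(q[1],q[0]),32)[:2] for q in bx]); print(np.round(P,1).tolist(),P.mean(0),[round(float(np.linalg.norm(P[i]-P[i-1])),1) for i in range(4)])
# bar edges at rows
for row in (10,30,150,200,230):
    l=g[row].astype(int); sat=w['pixels'][row].max(1).astype(int)-w['pixels'][row].min(1)
    d=np.abs(np.diff(cv2.GaussianBlur(g[row:row+1],(3,3),0)[0].astype(int))); c=[int(k) for k in np.where(d>8)[0] if 300<k<360]; print(row,c)
hb=atz(w,(212,323),8); print('hole near',hb[:2],'bar end',atz(w,(240,322),8)[:2])
t=shot('top');s=shot('scene')
W=[(290,274),(325,298),(375,285)];T=[(251,355),(273,348),(281,369)];S=[(250,288),(298,303),(265,301)]
for a,b,c in itertools.product(W,T,S):
    x,e=tri((w,a),(t,b),(s,c))
    if max(e)<9: print(a,b,c,np.round(x),np.round(e,1))
E
```

```text
t 30.1 tcp [ 415.8 -119.9  297.6] head -1.5881 F [ 0.2 -0.2 -0.4] w 85.4 gf 0.0 tilt [ 0.  0. -1.] j6 -0.11Traceback (most recent call last):
  File "<stdin>", line 7, in <module>
ValueError: max() iterable argument is empty
```

```bash
python3 - <<'E'
from roll import *
import itertools
g=cv2.cvtColor(w['pixels'],cv2.COLOR_RGB2GRAY)
print('net',[(np.round(d['location'],1),round(d['score'],2)) for d in nets.find_in('wrist','keeper_bar')]); print(g[20:260:20,300:372:4])
t=shot('top');s=shot('scene')
W=[(290,274),(325,298),(375,285)];T=[(251,355),(273,348),(281,369)];S=[(250,288),(298,303),(265,301)]
for a,b,c in itertools.product(W,T,S):
    x,e=tri((w,a),(t,b),(s,c))
    if max(e)<12: print(a,b,c,np.round(x),np.round(e,1))
E
```

```text
t 30.1 tcp [ 415.7 -120.   297.7] head -1.5883 F [-0.1 -0.8  1.2] w 85.5 gf 0.0 tilt [ 0. -0. -1.] j6 -0.11
net [(array([112.4, 326.8]), 0.7)]
[[216 217 217 219 221 209 216 216 212 213 216 208 218 219 218 216 216 217]
 [215 215 216 217 226 212 213 216 209 213 215 179 217 215 215 215 214 215]
 [213 212 211 212 220 141  81  85  85  87 116 204 214 213 213 213 213 213]
 [204 205 205 206 168 119  83  84  85  85 209 217 214 214 213 211 212 213]
 [200 200 203 205 159  88  82  83  84  80 212 214 214 215 214 214 214 213]
 [214 213 212 213 140  67  81  82  83  70 172 215 213 216 215 213 213 213]
 [140 138 138 140 134 137 137 135 136 137 137 213 213 215 215 216 216 217]
 [140 139 135 236 134 135 136 120 161 137 222 214 214 215 216 216 215 215]
 [213 211 212 215 213 211 210 210 213 203 215 215 216 215 216 216 216 216]
 [214 215 215 174 215 213 210 214 215 186 216 216 216 216 216 216 215 217]
 [124 211 212 164 213 212 209 214 213 212 220 225 130 131 139 141 142 142]
 [139 138 139 141 123 135 124 130 128 141 141 142 141 140 141 139 140 143]]
(290, 274) (273, 348) (298, 303) [459. -10.  43.] [5.2 5.2 4.2]
(325, 298) (281, 369) (265, 301) [431. -37. 159.] [1.5 0.4 0.5]
(375, 285) (273, 348) (250, 288) [446.   7. 159.] [4.8 1.6 0.9]
```

```bash
python3 - <<'E'
from roll import *
g=cv2.cvtColor(w['pixels'],cv2.COLOR_RGB2GRAY)
m=((g<105)).astype(np.uint8); m[:,:312]=0; m[:,350:]=0; m[:45]=0; m[142:]=0
m=cv2.morphologyEx(m,cv2.MORPH_OPEN,np.ones((3,3),np.uint8))
cs=max(cv2.findContours(m,0,2)[0],key=cv2.contourArea); r=cv2.minAreaRect(cs); print('grip',r)
bx=cv2.boxPoints(r); P=np.array([atz(w,(q[1],q[0]),32)[:2] for q in bx]); print(np.round(P,1).tolist(),P.mean(0),[round(float(np.linalg.norm(P[i]-P[i-1])),1) for i in range(4)])
for a,b in [((20,317),(20,343)),((160,312),(160,339)),((220,311),(220,334))]: print(np.round([(atz(w,a,8)+atz(w,b,8))[:2]/2, (atz(w,a,8)-atz(w,b,8))[:2]],1).tolist())
t=shot('top'); gt=cv2.cvtColor(t['pixels'],cv2.COLOR_RGB2HSV)
print('holes',atz(w,(212,323),8)[:2],atz(w,(240,322),8)[:2], 'top holes', atz(t,(290.5,386),8)[:2],atz(t,(292,488),8)[:2])
E
```

```text
t 30.3 tcp [ 415.7 -120.2  297.6] head -1.5888 F [-0.6 -0.6 -0.3] w 85.5 gf 0.0 tilt [ 0. -0. -1.] j6 -0.11
grip ((329.1221618652344, 94.06758880615234), (18.567222595214844, 78.22379302978516), 2.38594388961792)
[[411.0, -176.6], [407.0, -246.0], [390.0, -245.0], [393.0, -175.6]] [ 400.26252096 -210.80598782] [18.0, 69.5, 17.1, 69.5]
[[398.2, -278.4], [24.6, -0.4]]
[[403.6, -147.4], [28.3, -0.5]]
[[407.5, -82.5], [25.2, -0.4]]
holes [406.8516137  -91.54802289] [408.31928428 -59.52341662] top holes [406.86725293 -91.75887239] [ 396.53945338 -330.74679502]
```

The bar's centre is (400.3,-211) with yaw -0.043, and the grip measures 69.5 × 17.5 mm, which fits. The cheeks leave only 2.5 mm per side, so I'll first measure both saddles from above the tray.

apply_moves(rows=[{"hand": 1, "delta_pos": [-40, 0, -40], "yaw": 0}, {"hand": 1, "delta_pos": [-80, 0, -80], "yaw": 0}, {"hand": 1, "delta_pos": [-120, 0, -80], "yaw": 0}, {"hand": 1, "delta_pos": [-160, 0, -80], "yaw": 0}, {"hand": 1, "delta_pos": [-200, 0, -80], "yaw": 0}, {"hand": 1, "delta_pos": [-240, 0, -80], "yaw": 0}, {"hand": 1, "delta_pos": [-280, 0, -80], "yaw": 0}, {"hand": 1, "delta_pos": [-300, 0, -80], "yaw": 0}, {"hand": 1, "delta_pos": [-300, 0, -80], "yaw": 0}, {"hand": 1, "delta_pos": [-300, 0, -80], "yaw": 0}, {"hand": 1, "delta_pos": [-300, 0, -80], "yaw": 0}, {"hand": 1, "delta_pos": [-300, 0, -80], "yaw": 0}])

```text
clock: 31.43
position: [421.1, 178.9, 377.8]
ee_rot: [-0.7, 0.714, -0.0, 0.0]
contact_force: [0.3, 0.3, 1.3]
gripper_width: 85.5
grasp_force: 0.0
```

```bash
python3 - <<'E'
from roll import *
import pickle; pickle.dump(w,open('wtray.pkl','wb'))
show('carrier',0);show('roll_blue',19);show('roll_white',19);show('roll_orange',19)
A=[proj(w,[422,42,52]),proj(w,[422,320,52])]; print(A)
cr=[]
for a in A:
    r,c=int(a[0]),int(a[1]); b=w['pixels'][r-25:r+25,c-37:c+37][:,:,::-1]; cr.append(cv2.resize(b,(592,400),interpolation=cv2.INTER_CUBIC)); print('origin row,col',r-25,c-37,'scale 8')
cv2.imwrite('pics/posts.png',cv2.resize(np.vstack(cr),(444,600)))
E
```

```text
t 31.4 tcp [421.1 178.9 377.8] head -1.5899 F [0.3 0.3 1.3] w 85.5 gf 0.0 tilt [ 0. -0. -1.] j6 -0.78
carrier [174.4 315.6] 0.81 z0 [419.7 180.3]
roll_blue [197.  313.6] 0.6 z19 [422.7 205.4]
roll_white [148.4 316.7] 0.86 z19 [417.8 146.2]
roll_orange [249.2 313.6] 0.55 z19 [424.  274.1]
[array([ 49.81337689, 311.20667179]), array([292.22935353, 315.86286611])]
origin row,col 24 274 scale 8
origin row,col 267 278 scale 8
```

View pics/posts.png

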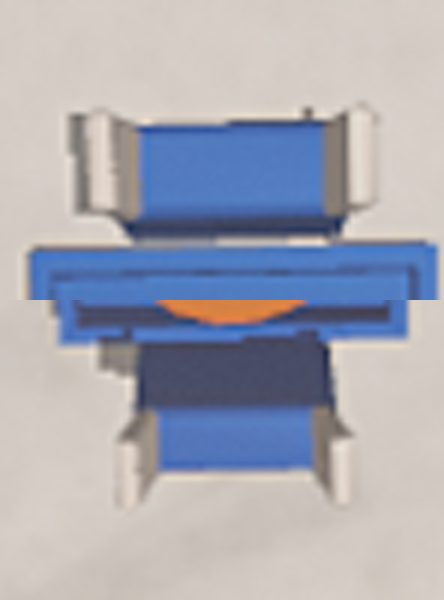

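The crops show both saddles. At the near post the cheek feet are at display x = 140 and 327; at the far post they are at 158 and 313. Converting to world at z = 44.

```bash
python3 - <<'E'
from h import *
import pickle; w=pickle.load(open('wtray.pkl','rb'))
g=cv2.cvtColor(w['pixels'],cv2.COLOR_RGB2HSV)
for nm,rows,lo,hi in (('-y',range(47,58,2),274,348),('+y',range(286,295,1),278,352)):
    for r in rows:
        b=(g[r,:,0]>105)&(g[r,:,0]<125)&(g[r,:,1]>120); c=[k for k in np.where(b)[0] if lo<k<hi]
        if c:
            a,d=atz(w,(r,c[0]-.5),44),atz(w,(r,c[-1]+.5),44); print(nm,r,c[0],c[-1],'mid',np.round((a+d)[:2]/2,1),'w',round(a[0]-d[0],1))
E
```

```text
-y 47 298 326 mid [421.1  38.4] w 30.8
-y 49 298 326 mid [421.2  40.3] w 30.8
-y 51 298 326 mid [421.2  42.2] w 30.9
-y 53 298 326 mid [421.3  44.2] w 30.9
-y 55 298 326 mid [421.3  46.1] w 31.0
-y 57 298 326 mid [421.3  48.1] w 31.0
+y 286 305 328 mid [421.1 315.1] w 30.5
+y 287 305 328 mid [421.1 316.4] w 30.5
+y 288 305 328 mid [421.1 317.8] w 30.6
+y 289 305 328 mid [421.1 319.2] w 30.6
+y 290 305 329 mid [420.5 320.6] w 31.9
+y 291 305 329 mid [420.6 322. ] w 31.9
+y 292 305 329 mid [420.6 323.4] w 32.0
+y 293 305 329 mid [420.6 324.8] w 32.0
+y 294 305 329 mid [420.6 326.2] w 32.0
```

Saddle midpoints are (421.2,42) and (420.8,320), with widths of about 31, so the tray centre is (421,181) at yaw ≈ 0. Going to the bar.

apply_moves(rows=[{"hand": 1, "delta_pos": [40, 1, 0], "yaw": 0.024}, {"hand": 1, "delta_pos": [80, 3, 0], "yaw": 0.024}, {"hand": 1, "delta_pos": [120, 4, 0], "yaw": 0.024}, {"hand": 1, "delta_pos": [160, 6, 0], "yaw": 0.024}, {"hand": 1, "delta_pos": [200, 8, 0], "yaw": 0.024}, {"hand": 1, "delta_pos": [240, 9, 0], "yaw": 0.024}, {"hand": 1, "delta_pos": [280, 10, 0], "yaw": 0.024}, {"hand": 1, "delta_pos": [320, 12, 0], "yaw": 0.024}, {"hand": 1, "delta_pos": [360, 13, 0], "yaw": 0.024}, {"hand": 1, "delta_pos": [375, 13, 0], "yaw": 0.024}, {"hand": 1, "delta_pos": [375, 13, 0], "yaw": 0.024}, {"hand": 1, "delta_pos": [375, 13, 0], "yaw": 0.024}])

```text
clock: 32.68
position: [400.9, -196.0, 377.4]
ee_rot: [-0.691, 0.723, 0.0, -0.0]
contact_force: [0.6, 0.9, -0.3]
gripper_width: 85.5
grasp_force: 0.0
```

apply_moves(rows=[{"hand": 1, "delta_pos": [0, 0, 40], "yaw": 0}, {"hand": 1, "delta_pos": [0, 0, 80], "yaw": 0}, {"hand": 1, "delta_pos": [0, 0, 120], "yaw": 0}, {"hand": 1, "delta_pos": [0, 0, 160], "yaw": 0}, {"hand": 1, "delta_pos": [0, 0, 200], "yaw": 0}, {"hand": 1, "delta_pos": [0, 0, 220], "yaw": 0}, {"hand": 1, "delta_pos": [0, 0, 220], "yaw": 0}, {"hand": 1, "delta_pos": [0, 0, 220], "yaw": 0}, {"hand": 1, "delta_pos": [0, 0, 220], "yaw": 0}])

```text
clock: 33.43
position: [403.1, -194.8, 159.6]
ee_rot: [-0.693, 0.721, -0.002, 0.001]
contact_force: [1.2, 0.8, 0.5]
gripper_width: 85.3
grasp_force: 0.0
```

```bash
cat > bar.py <<'E'
from roll import *
g=cv2.cvtColor(w['pixels'],cv2.COLOR_RGB2GRAY)
C=proj(w,[400.3,-211,32]); print('expected',C)
m=((g<110)).astype(np.uint8); r,c=int(C[0]),int(C[1]); k=np.zeros_like(m); k[max(0,r-110):r+90,max(0,c-60):c+60]=1; m*=k
m=cv2.morphologyEx(m,cv2.MORPH_OPEN,np.ones((5,5),np.uint8))
for cs in sorted(cv2.findContours(m,0,2)[0],key=cv2.contourArea)[-2:]:
    r=cv2.minAreaRect(cs); bx=cv2.boxPoints(r); P=np.array([atz(w,(q[1],q[0]),32)[:2] for q in bx]); print(r,np.round(P.mean(0),1),np.round(P,1).tolist())
show('keeper_bar',0)
E
python3 bar.py
```

```text
t 33.4 tcp [ 403.1 -194.8  159.6] head -1.6111 F [1.2 0.8 0.5] w 85.3 gf 0.0 tilt [ 0.004 -0.001 -1.   ] j6 0.04
expected [205.69266682 318.27123132]
((319.0, 201.0), (100.0, 26.0), 90.0) [ 399.7 -212.9] [[407.0, -248.2], [389.9, -247.5], [391.7, -177.6], [410.3, -178.3]]
keeper_bar [192.  320.6] 0.84 z0 [ 398.3 -214.1]
```

The bar is still where I measured it. Descending and gripping the rib.

apply_moves(rows=[{"hand": 1, "delta_pos": [0, 0.5, 40], "yaw": 0}, {"hand": 1, "delta_pos": [0, 0.5, 80], "yaw": 0}, {"hand": 1, "delta_pos": [0, 0.5, 110], "yaw": 0}, {"hand": 1, "delta_pos": [0, 0.5, 135], "yaw": 0}, {"hand": 1, "delta_pos": [0, 0.5, 148], "yaw": 0}, {"hand": 1, "delta_pos": [0, 0.5, 154], "yaw": 0}, {"hand": 1, "delta_pos": [0, 0.5, 154], "yaw": 0}, {"hand": 1, "delta_pos": [0, 0.5, 154], "yaw": 0}])

```text
clock: 34.2
position: [402.2, -195.1, 4.7]
ee_rot: [-0.692, 0.722, -0.001, 0.001]
contact_force: [0.5, -0.1, 0.2]
gripper_width: 85.6
grasp_force: 0.0
```

apply_moves(rows=[{"hand": -1, "delta_pos": [0, 0, 0], "yaw": 0}, {"hand": -1, "delta_pos": [0, 0, 0], "yaw": 0}, {"hand": -1, "delta_pos": [0, 0, 0], "yaw": 0}, {"hand": -1, "delta_pos": [0, 0, 0], "yaw": 0}, {"hand": -1, "delta_pos": [0, 0, 0], "yaw": 0}, {"hand": -1, "delta_pos": [0, 0, 0], "yaw": 0}, {"hand": -1, "delta_pos": [0, 0, 0], "yaw": 0}, {"hand": -1, "delta_pos": [0, 0, 0], "yaw": 0}, {"hand": -1, "delta_pos": [0, 0, 0], "yaw": 0}])

```text
clock: 34.95
position: [401.2, -195.0, 4.1]
ee_rot: [-0.692, 0.722, -0.0, 0.0]
contact_force: [-1.3, -0.0, 6.8]
gripper_width: 16.5
grasp_force: 59.5
```

apply_moves(rows=[{"hand": -1, "delta_pos": [0, 0, -4], "yaw": 0}, {"hand": -1, "delta_pos": [0, 0, -12], "yaw": 0}, {"hand": -1, "delta_pos": [0, 0, -30], "yaw": 0}, {"hand": -1, "delta_pos": [0, 0, -55], "yaw": 0}, {"hand": -1, "delta_pos": [0, 0, -85], "yaw": 0}, {"hand": -1, "delta_pos": [0, 0, -115], "yaw": 0}, {"hand": -1, "delta_pos": [0, 0, -145], "yaw": 0}, {"hand": -1, "delta_pos": [0, 0, -175], "yaw": 0}, {"hand": -1, "delta_pos": [0, 0, -205], "yaw": 0}, {"hand": -1, "delta_pos": [0, 0, -235], "yaw": 0}, {"hand": -1, "delta_pos": [0, 0, -260], "yaw": 0}, {"hand": -1, "delta_pos": [0, 0, -260], "yaw": 0}])

```text
clock: 35.95
position: [403.1, -195.8, 269.5]
ee_rot: [-0.692, 0.722, -0.005, 0.003]
contact_force: [0.3, -0.5, -0.6]
gripper_width: 16.5
grasp_force: 58.8
```

```bash
python3 - <<'E'
from roll import *
z=p[2]-4; print('z',z)
show('keeper_bar',z)
s=shot('scene');t=shot('top')
a=nets.pinpoint('scene','keeper_bar');b=nets.pinpoint('top','keeper_bar'); print([(np.round(d['location'],1),round(d['score'],2)) for d in a+b]); print(tri((s,a[0]['location']),(t,b[0]['location'])))
E
```

```text
t 36.0 tcp [ 403.1 -195.8  269.5] head -1.6121 F [ 0.3 -0.5 -0.6] w 16.5 gf 58.8 tilt [ 0.011 -0.003 -1.   ] j6 0.04
z 265.5404919036134
[(array([277.2, 381.6]), 0.71)]Traceback (most recent call last):
  File "<stdin>", line 5, in <module>
IndexError: list index out of range
```

apply_moves(rows=[{"hand": -1, "delta_pos": [-15, 0, 0], "yaw": 0}, {"hand": -1, "delta_pos": [-45, 0, 0], "yaw": -0.01}, {"hand": -1, "delta_pos": [-82, -1, 0], "yaw": -0.02}, {"hand": -1, "delta_pos": [-120, -1, 0], "yaw": -0.03}, {"hand": -1, "delta_pos": [-160, -1, 0], "yaw": -0.042}, {"hand": -1, "delta_pos": [-200, -2, 0], "yaw": -0.042}, {"hand": -1, "delta_pos": [-240, -2, 0], "yaw": -0.042}, {"hand": -1, "delta_pos": [-280, -3, 0], "yaw": -0.042}, {"hand": -1, "delta_pos": [-320, -3, 0], "yaw": -0.042}, {"hand": -1, "delta_pos": [-355, -3, 0], "yaw": -0.042}, {"hand": -1, "delta_pos": [-380, -3.5, 0], "yaw": -0.042}, {"hand": -1, "delta_pos": [-393, -3.5, 0], "yaw": -0.042}])

```text
clock: 37.25
position: [420.5, 200.1, 262.2]
ee_rot: [0.708, -0.706, -0.0, 0.001]
contact_force: [0.3, -1.2, -2.2]
gripper_width: 16.7
grasp_force: 58.8
```

apply_moves(rows=[{"hand": -1, "delta_pos": [0, 0, 0], "yaw": 0}, {"hand": -1, "delta_pos": [0, 0, 25], "yaw": 0}, {"hand": -1, "delta_pos": [0, 0, 50], "yaw": 0}, {"hand": -1, "delta_pos": [0, 0, 75], "yaw": 0}, {"hand": -1, "delta_pos": [0, 0, 100], "yaw": 0}, {"hand": -1, "delta_pos": [0, 0, 115], "yaw": 0}, {"hand": -1, "delta_pos": [0, 0, 120], "yaw": 0}, {"hand": -1, "delta_pos": [0, 0, 120], "yaw": 0}, {"hand": -1, "delta_pos": [0, 0, 120], "yaw": 0}, {"hand": -1, "delta_pos": [0, 0, 120], "yaw": 0}])

```text
clock: 38.08
position: [421.7, 197.8, 144.9]
ee_rot: [-0.707, 0.707, -0.0, 0.001]
contact_force: [-0.8, 0.2, -1.1]
gripper_width: 16.3
grasp_force: 58.8
```

```bash
cat > held.py <<'E'
from roll import *
g=cv2.cvtColor(w['pixels'],cv2.COLOR_RGB2HSV)
z=p[2]-4+8
# bar's near (-y) part: low-saturation bright strip; print edges per row
for y in (p[1]-160,p[1]-140,p[1]-120,p[1]-100,p[1]-80):
    rr,cc=proj(w,[p[0],y,z]); r=int(round(rr))
    if 2<r<478:
        l=cv2.GaussianBlur(w['pixels'][r-1:r+2].mean((0,2))[None].astype(np.float32),(1,3),0)[0]
        d=np.abs(np.diff(l)); h=60; k=[i for i in range(int(cc)-h,int(cc)+h) if d[i]>12 and d[i]>=d[i-1] and d[i]>=d[i+1]]
        print(r,[(i,round(float(atz(w,(r,i+.5),z)[0]),1)) for i in k], 'exp x',round(p[0],1))
show('keeper_bar',z-8)
s=shot('scene');t=shot('top')
for n,im in (('scene',s),('top',t)): print(n,[(np.round(d['location'],1),round(d['score'],2),np.round(atz(im,d['location'],z-8)[:2],1)) for d in nets.pinpoint(n,'keeper_bar')])
E
python3 held.py
```

```text
t 38.1 tcp [421.7 197.8 144.9] head -1.571 F [-0.8  0.2 -1.1] w 16.3 gf 58.8 tilt [ 0.002  0.001 -1.   ] j6 -0.79
46 [(259, 439.7), (261, 439.0), (268, 436.7), (277, 433.8), (354, 408.7), (371, 403.2)] exp x 421.7
110 [(255, 441.8), (278, 434.0), (352, 408.8), (365, 404.4), (369, 403.0)] exp x 421.7
keeper_bar [274.5 315.8] 0.95 z140 [421.2 181.6]
scene [(array([219.8, 209. ]), 0.61, array([426.1, 185.5]))]
top []
```

The held bar is centred at (421.3,181.6) and parallel to the tray. Lowering between the cheeks.

apply_moves(rows=[{"hand": -1, "delta_pos": [0, 0, 20], "yaw": 0}, {"hand": -1, "delta_pos": [0, 0, 40], "yaw": 0}, {"hand": -1, "delta_pos": [0, 0, 55], "yaw": 0}, {"hand": -1, "delta_pos": [0, 0, 65], "yaw": 0}, {"hand": -1, "delta_pos": [0, 0, 72], "yaw": 0}, {"hand": -1, "delta_pos": [0, 0, 77], "yaw": 0}, {"hand": -1, "delta_pos": [0, 0, 80], "yaw": 0}, {"hand": -1, "delta_pos": [0, 0, 83], "yaw": 0}, {"hand": -1, "delta_pos": [0, 0, 86], "yaw": 0}, {"hand": -1, "delta_pos": [0, 0, 89], "yaw": 0}, {"hand": -1, "delta_pos": [0, 0, 91], "yaw": 0}, {"hand": -1, "delta_pos": [0, 0, 91], "yaw": 0}])

```text
clock: 39.38
position: [420.7, 197.4, 52.4]
ee_rot: [-0.707, 0.707, 0.0, -0.0]
contact_force: [-0.2, -0.7, -0.8]
gripper_width: 16.7
grasp_force: 58.9
```

```bash
python3 held.py
```

```text
t 39.4 tcp [420.7 197.4  52.4] head -1.5709 F [-0.2 -0.7 -0.8] w 16.7 gf 58.9 tilt [-0. -0. -1.] j6 -0.79
46 [(271, 434.8), (277, 432.9), (354, 407.7)] exp x 420.7
110 [(257, 440.2), (274, 434.4), (279, 432.7), (352, 407.8)] exp x 420.7
keeper_bar [273.9 316. ] 0.77 z48 [420.1 181. ]
scene [(array([258.2, 212.5]), 0.8, array([425.2, 186.6]))]
top [(array([284.1, 266. ]), 0.9, array([430.1, 185. ])), (array([221.9, 200.1]), 0.33, array([575.6, 332.1]))]
```

apply_moves(rows=[{"hand": -1, "delta_pos": [0, 0, 1], "yaw": 0}, {"hand": -1, "delta_pos": [0, 0, 2], "yaw": 0}, {"hand": -1, "delta_pos": [0, 0, 3], "yaw": 0}, {"hand": -1, "delta_pos": [0, 0, 4], "yaw": 0}, {"hand": -1, "delta_pos": [0, 0, 4], "yaw": 0}])

```text
clock: 40.1
position: [420.7, 197.4, 48.4]
ee_rot: [-0.707, 0.707, 0.0, -0.0]
contact_force: [0.1, -0.1, -1.5]
gripper_width: 16.7
grasp_force: 58.9
```

apply_moves(rows=[{"hand": -1, "delta_pos": [0, 0, 1], "yaw": 0}, {"hand": -1, "delta_pos": [0, 0, 2], "yaw": 0}, {"hand": -1, "delta_pos": [0, 0, 2], "yaw": 0}])

```text
clock: 40.35
position: [420.9, 197.5, 48.1]
ee_rot: [0.707, -0.707, 0.0, 0.0]
contact_force: [-3.6, -1.3, 11.5]
gripper_width: 16.6
grasp_force: 60.6
```

Seated: 11.5 N contact at the expected height. Releasing, rising and going over the lever.

apply_moves(rows=[{"hand": 1, "delta_pos": [0, 0, -1], "yaw": 0}, {"hand": 1, "delta_pos": [0, 0, -1], "yaw": 0}, {"hand": 1, "delta_pos": [0, 0, -1], "yaw": 0}, {"hand": 1, "delta_pos": [0, 0, -1], "yaw": 0}, {"hand": 1, "delta_pos": [0, 0, -1], "yaw": 0}, {"hand": 1, "delta_pos": [0, 0, -1], "yaw": 0}, {"hand": 1, "delta_pos": [0, 0, -1], "yaw": 0}, {"hand": 1, "delta_pos": [0, 0, -20], "yaw": 0}, {"hand": 1, "delta_pos": [0, 0, -60], "yaw": 0}, {"hand": 1, "delta_pos": [0, 0, -100], "yaw": 0}, {"hand": 1, "delta_pos": [0, 0, -140], "yaw": 0}, {"hand": 1, "delta_pos": [0, 0, -180], "yaw": 0}])

```text
clock: 41.35
position: [420.4, 197.1, 228.6]
ee_rot: [0.707, -0.707, -0.0, 0.0]
contact_force: [1.3, 0.6, -0.7]
gripper_width: 85.4
grasp_force: 0.0
```

apply_moves(rows=[{"hand": 1, "delta_pos": [0, 0, -30], "yaw": 0.017}, {"hand": 1, "delta_pos": [-30, -20, -40], "yaw": 0.017}, {"hand": 1, "delta_pos": [-60, -40, -40], "yaw": 0.017}, {"hand": 1, "delta_pos": [-90, -62, -40], "yaw": 0.017}, {"hand": 1, "delta_pos": [-120, -85, -40], "yaw": 0.017}, {"hand": 1, "delta_pos": [-150, -108, -40], "yaw": 0.017}, {"hand": 1, "delta_pos": [-180, -130, -40], "yaw": 0.017}, {"hand": 1, "delta_pos": [-196, -146, -40], "yaw": 0.017}, {"hand": 1, "delta_pos": [-196, -146, -40], "yaw": 0.017}, {"hand": 1, "delta_pos": [-196, -146, -40], "yaw": 0.017}, {"hand": 1, "delta_pos": [-196, -146, -40], "yaw": 0.017}])

```text
clock: 42.27
position: [566.5, 393.0, 266.1]
ee_rot: [-0.701, 0.713, -0.0, -0.001]
contact_force: [-0.2, -0.2, 0.0]
gripper_width: 85.2
grasp_force: 0.0
```

```bash
python3 - <<'E'
from roll import *
show('lever_knob',174);show('lever_pivot',60);show('keeper_bar',44)
s=shot('scene');t=shot('top')
for n,im in (('scene',s),('top',t)):
    for q in ('keeper_bar','roll_white','roll_blue','roll_orange'): print(n,q,[(np.round(d['location'],1),round(d['score'],2),np.round(atz(im,d['location'],44 if q[0]=='k' else 19)[:2],1)) for d in nets.pinpoint(n,q)[:2]])
# knob black blob centre
g=cv2.cvtColor(w['pixels'],cv2.COLOR_RGB2GRAY); c=proj(w,[568,394,174]).astype(int); print(c)
m=(g<90).astype(np.uint8); k=np.zeros_like(m); k[c[0]-60:c[0]+60,c[1]-60:c[1]+60]=1; m=cv2.morphologyEx(m*k,cv2.MORPH_OPEN,np.ones((9,9),np.uint8))
cs=max(cv2.findContours(m,0,2)[0],key=cv2.contourArea); print(cv2.boundingRect(cs))
E
```

```text
t 42.3 tcp [566.5 393.  266.1] head -1.5879 F [-0.2 -0.2  0. ] w 85.2 gf 0.0 tilt [-0.001 -0.001 -1.   ] j6 -0.86
lever_knob [246.  311.6] 0.57 z174 [568.1 394. ]
lever_pivot [131.6 308.8] 0.89 z60 [569.9 331.8]
scene keeper_bar [(array([256.9, 211.6]), 0.89, array([429.7, 195. ]))]
scene roll_white [(array([278.5, 225.3]), 0.88, array([423.3, 150.7])), (array([257.8, 397.5]), 0.78, array([700.6, -58.8]))]
scene roll_blue [(array([267. , 204.3]), 0.71, array([417.7, 206.1]))]
scene roll_orange [(array([249.4, 185.9]), 0.81, array([427.6, 275.4]))]
top keeper_bar [(array([287. , 264.3]), 0.76, array([423.6, 189.3])), (array([287.3, 226.7]), 0.36, array([425.4, 274.4]))]
top roll_white [(array([162.3, 367.5]), 0.86, array([709.6, -58.3])), (array([288.1, 284.6]), 0.66, array([419.4, 144.5]))]
top roll_blue [(array([287.1, 266. ]), 0.65, array([422.9, 187.5])), (array([286. , 258.3]), 0.49, array([426. , 205.2]))]
top roll_orange [(array([288.6, 229.2]), 0.5, array([421.9, 272.5]))]
[245 311]
(295, 206, 40, 71)
```

The knob is at (568,394) and rolls and bar look in place. Gripping the knob.

apply_moves(rows=[{"hand": 1, "delta_pos": [-1, -1, 30], "yaw": 0}, {"hand": 1, "delta_pos": [-1, -1, 65], "yaw": 0}, {"hand": 1, "delta_pos": [-1, -1, 90], "yaw": 0}, {"hand": 1, "delta_pos": [-1, -1, 105], "yaw": 0}, {"hand": 1, "delta_pos": [-1, -1, 113], "yaw": 0}, {"hand": 1, "delta_pos": [-1, -1, 113], "yaw": 0}, {"hand": 1, "delta_pos": [-1, -1, 113], "yaw": 0}])

```text
clock: 43.55
position: [568.4, 394.8, 154.2]
ee_rot: [-0.701, 0.713, -0.0, 0.0]
contact_force: [0.2, 0.2, 1.3]
gripper_width: 85.5
grasp_force: 0.0
```

apply_moves(rows=[{"hand": -1, "delta_pos": [0, 0, 0], "yaw": 0}, {"hand": -1, "delta_pos": [0, 0, 0], "yaw": 0}, {"hand": -1, "delta_pos": [0, 0, 0], "yaw": 0}, {"hand": -1, "delta_pos": [0, 0, 0], "yaw": 0}, {"hand": -1, "delta_pos": [0, 0, 0], "yaw": 0}, {"hand": -1, "delta_pos": [0, 0, 0], "yaw": 0}, {"hand": -1, "delta_pos": [0, 0, 0], "yaw": 0}, {"hand": -1, "delta_pos": [0, 0, 0], "yaw": 0}])

```text
clock: 44.22
position: [567.0, 394.9, 154.4]
ee_rot: [-0.702, 0.712, 0.0, -0.0]
contact_force: [-5.0, 0.6, 4.5]
gripper_width: 23.2
grasp_force: 59.3
```

apply_moves(rows=[{"hand": -1, "delta_pos": [9.7, 0, -4.8], "yaw": 0}, {"hand": -1, "delta_pos": [19.9, 0, -8.8], "yaw": 0}, {"hand": -1, "delta_pos": [30.2, 0, -11.9], "yaw": 0}, {"hand": -1, "delta_pos": [40.8, 0, -14.1], "yaw": 0}, {"hand": -1, "delta_pos": [51.5, 0, -15.5], "yaw": 0}, {"hand": -1, "delta_pos": [62.3, 0, -15.9], "yaw": 0}, {"hand": -1, "delta_pos": [62.3, 0, -15.9], "yaw": 0}, {"hand": -1, "delta_pos": [62.3, 0, -15.9], "yaw": 0}, {"hand": -1, "delta_pos": [62.3, 0, -15.9], "yaw": 0}])

```text
clock: 44.97
position: [567.2, 331.2, 169.5]
ee_rot: [-0.701, 0.713, -0.001, -0.001]
contact_force: [0.7, -1.1, -2.6]
gripper_width: 22.7
grasp_force: 59.8
```

```bash
python3 - <<'E'
from roll import *
show('lever_knob',190);show('lever_pivot',60)
E
```

```text
t 45.0 tcp [567.2 331.2 169.5] head -1.588 F [ 0.7 -1.1 -2.6] w 22.7 gf 59.8 tilt [ 0.    -0.002 -1.   ] j6 -0.79
lever_knob [362.  314.1] 0.67 z190 [567.5 339.9]
lever_knob [ 31.5 532.4] 0.45 z190 [502.8 230.6]
lever_pivot [236.1 311.5] 0.57 z60 [569.2 331.1]
```

apply_moves(rows=[{"hand": 1, "delta_pos": [0, 0, 0], "yaw": 0}, {"hand": 1, "delta_pos": [0, 0, 0], "yaw": 0}, {"hand": 1, "delta_pos": [0, 0, 0], "yaw": 0}, {"hand": 1, "delta_pos": [0, 0, 0], "yaw": 0}, {"hand": 1, "delta_pos": [0, 0, 0], "yaw": 0}, {"hand": 1, "delta_pos": [0, 0, 0], "yaw": 0}, {"hand": 1, "delta_pos": [0, 0, 0], "yaw": 0}, {"hand": 1, "delta_pos": [0, 0, 0], "yaw": 0}, {"hand": 1, "delta_pos": [0, 0, -30], "yaw": 0}, {"hand": 1, "delta_pos": [0, 0, -70], "yaw": 0}, {"hand": 1, "delta_pos": [0, 0, -110], "yaw": 0}, {"hand": 1, "delta_pos": [0, 0, -150], "yaw": 0}])

```text
clock: 46.12
position: [566.5, 331.9, 321.3]
ee_rot: [-0.701, 0.713, -0.0, -0.0]
contact_force: [0.7, 1.1, 0.7]
gripper_width: 85.6
grasp_force: 0.0
```

apply_moves(rows=[{"hand": 1, "delta_pos": [40, 20, -20], "yaw": 0}, {"hand": 1, "delta_pos": [80, 50, -40], "yaw": 0}, {"hand": 1, "delta_pos": [120, 80, -50], "yaw": 0}, {"hand": 1, "delta_pos": [130, 90, -50], "yaw": 0}, {"hand": 1, "delta_pos": [130, 90, -50], "yaw": 0}, {"hand": 1, "delta_pos": [130, 90, -50], "yaw": 0}, {"hand": 1, "delta_pos": [130, 90, -50], "yaw": 0}])

```text
clock: 46.7
position: [474.6, 203.8, 369.9]
ee_rot: [-0.701, 0.713, 0.0, 0.001]
contact_force: [0.1, 0.8, 0.2]
gripper_width: 85.4
grasp_force: 0.0
```

```bash
python3 - <<'E'
from roll import *
show('lever_knob',190);show('keeper_bar',44);show('roll_white',19);show('roll_blue',19);show('roll_orange',19)
# bar edges at z=52 and grip rect
g=cv2.cvtColor(w['pixels'],cv2.COLOR_RGB2GRAY).astype(int)
for y in (32,60,90,120,240,270,300,328):
    rr,cc=proj(w,[421,y,52]); r=int(round(rr)); d=np.abs(np.diff(cv2.blur(w['pixels'][r-1:r+2].mean((0,2))[None].astype(np.float32),(2,1))[0]))
    k=[i for i in range(int(cc)-32,int(cc)+32) if d[i]>10 and d[i]>=d[i-1] and d[i]>=d[i+1]] if 2<r<477 else []
    print(y,r,[round(float(atz(w,(r,i),52)[0]),1) for i in k])
m=(g<110).astype(np.uint8); c=proj(w,[421,181,76]).astype(int); k=np.zeros_like(m); k[c[0]-60:c[0]+60,c[1]-25:c[1]+25]=1; m=cv2.morphologyEx(m*k,cv2.MORPH_OPEN,np.ones((5,5),np.uint8))
cs=max(cv2.findContours(m,0,2)[0],key=cv2.contourArea); q=cv2.minAreaRect(cs); print(q,atz(w,(q[0][1],q[0][0]),74))
s=shot('scene');kn=nets.pinpoint('scene','lever_knob');print([(np.round(d['location'],1),round(d['score'],2)) for d in kn])
for a in (-.1,0,.1): print(a,proj(s,[570,331.6+130*np.sin(a),60+130*np.cos(a)]))
E
```

```text
t 46.7 tcp [474.6 203.8 369.9] head -1.5879 F [0.1 0.8 0.2] w 85.4 gf 0.0 tilt [ 0.001  0.001 -1.   ] j6 -0.74
lever_knob [348.2 214.6] 0.81 z190 [568.5 332.2]
keeper_bar [161.9 365.4] 0.58 z44 [416.6 184.2]
roll_white [127.8 362.8] 0.56 z19 [417.5 148.1]
roll_blue [178.7 358.9] 0.66 z19 [421.1 207.4]
roll_orange [226.7 358.5] 0.69 z19 [420.5 267.7]
32 9 [433.3, 431.3, 408.3, 406.3]
60 40 [439.1, 432.9, 423.7, 415.5, 407.4]
90 72 [441.9, 432.5, 407.5, 394.9, 389.7, 388.6]
120 102 [441.8, 433.2, 407.6, 394.8, 392.7, 389.5]
240 212 [433.0, 407.4, 400.5, 395.9, 392.4, 388.9]
270 236 [433.8, 407.8, 397.2, 394.8, 392.5, 388.9]
300 260 [454.0, 445.5, 433.5, 425.1, 416.6, 408.2, 404.6]
328 281 [446.7, 444.2, 440.6, 438.1, 434.4, 432.0, 409.9, 407.5, 402.6, 398.9]
((371.5, 175.0), (92.0, 33.0), 90.0) [413.26231337 194.34008211  74.        ]
[(array([144.6, 211. ]), 0.67)]
-0.1 [143.83395261 218.20964816]
0 [141.42964903 214.0002809 ]
0.1 [139.60545737 209.88986025]
```

The bar's edges run straight from x = 407.5 to 433.3 at z = 52 along its whole length, so it is seated and level. The knob is upright at y = 332 and all three rolls are in the tray. Handing in.

```bash
python3 -c "
from bench import workorder
print(workorder.job_done())"
```

```text
the job is handed in; nothing more can be done
None
```

I did the whole job in the order asked and handed it in at about 47 s of the 208 s allowed. The lever went from red to green, and the orange, blue and white rolls now lie flat in the tray (there was no green roll). The keeper bar sits on both saddles, and the lever is back at the yellow notch. My last camera check agreed with all of this; the hand-in gave no verdict.

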